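Pack a spares kit into a transit tray and pin its hold-down bar

TASK

Pack the spares kit for shipping: pull the headed pin out of the tray's fork and stand it in the wooden stand, swing the hold-down bar wide open, and press every angle bracket, T-handle, Z-crank and U-yoke from the parts bin fully home, flat, in the foam cutout of its own shape. Then swing the bar shut over them and push the pin back down through fork and eye until its head rests on the fork. Leave the steel ring and the white roller in their compartments and everything else on the counter where it is.

Things in the scene. Friction and masses are not known exactly. Their poses are not given: they have to be found in the camera images.
- angle_centre (a point): L-shaped steel angle bracket, 32 mm thick (upright): web 60 x 14 mm along its x (from -30 to +30, y from -7 to +7) and a leg 14 mm wide at the -x end (x -30 to -16) reaching to y = +26. About 120 g. Point: middle of the web, half-way up (16 mm over its underside); grip here across the 14 mm. Starts flat in the bin; absent in some runs.
- tee_centre (a point): T-shaped steel handle, 32 mm thick (upright): stem 14 mm wide along its x (x -30 to +16, y -7 to +7) and a crossbar at the +x end (x 16 to 30, y -23 to +23). About 120 g. Point: middle of the web, half-way up (16 mm over its underside); grip here across the 14 mm. Starts flat in the bin; absent in some runs.
- zed_centre (a point): Z-shaped steel crank, 32 mm thick (upright): web 60 x 14 mm along its x (x -30 to +30, y -7 to +7), a tab at the +x end (x 16 to 30) reaching to y = +23 and a tab at the -x end (x -30 to -16) reaching to y = -23; the same after a half turn. About 120 g. Point: middle of the web, half-way up (16 mm over its underside); grip here across the 14 mm. Starts flat in the bin; absent in some runs.
- yoke_centre (a point): U-shaped steel yoke, 32 mm thick (upright): web 64 x 14 mm along its x (x -32 to +32, y -7 to +7) and two legs 14 mm wide at both ends (x -32 to -18 and 18 to 32) reaching to y = +25. About 120 g. Point: middle of the web, half-way up (16 mm over its underside); grip here across the 14 mm. Starts flat in the bin; absent in some runs.
- nest_angle_seat (a point): Where point angle_centre comes to when that part is fully home, with the same axes, in the foam nest whose cutout has the angle's outline. Nest 80 mm square, dark foam, blue at the bottom; cutout 12 mm deep, 2 mm clearance all round. The point is 4 mm over the nest's top face, 26 mm over the counter; a home part stands out 20 mm. The four nests sit 2 x 2 in the tray in any order.
- nest_tee_seat (a point): Where point tee_centre comes to when that part is fully home, with the same axes, in the foam nest whose cutout has the tee's outline. Nest 80 mm square, dark foam, blue at the bottom; cutout 12 mm deep, 2 mm clearance all round. The point is 4 mm over the nest's top face, 26 mm over the counter; a home part stands out 20 mm. The four nests sit 2 x 2 in the tray in any order.
- nest_zed_seat (a point): Where point zed_centre comes to when that part is fully home, with the same axes, in the foam nest whose cutout has the zed's outline. Nest 80 mm square, dark foam, blue at the bottom; cutout 12 mm deep, 2 mm clearance all round. The point is 4 mm over the nest's top face, 26 mm over the counter; a home part stands out 20 mm. The four nests sit 2 x 2 in the tray in any order.
- nest_yoke_seat (a point): Where point yoke_centre comes to when that part is fully home, with the same axes, in the foam nest whose cutout has the yoke's outline. Nest 80 mm square, dark foam, blue at the bottom; cutout 12 mm deep, 2 mm clearance all round. The point is 4 mm over the nest's top face, 26 mm over the counter; a home part stands out 20 mm. The four nests sit 2 x 2 in the tray in any order.
- tray: Aluminium transit tray, 262 x 180 mm, fixed on the counter; origin under the middle of the four nests, x from the fork edge towards the hinge edge, side rims 18 mm high. At x = -105 mm a steel fork: two horizontal plates 30 mm square with 13.5 mm holes one above the other (plates at 33-41 and 61-69 mm high), joined by an upright on their -x side.
- fork_top (a point): Centre of the hole in the fork's upper plate, at its top face, 69 mm above the counter. The pin goes in vertically from above; home, its head rests on this face.
- bar (a joint): Angle of the tray's hold-down bar about its upright hinge at the tray's far (+x) edge, rad. 0 = shut at its stop: the bar lies along the tray's -x across its middle, its eye (13.5 mm hole) between the fork plates, the three holes in line. Grows as it swings open, anticlockwise from above, to 2.0. Light friction (0.08 N m) holds it where it is left.
- bar_pivot (a point): Hinge axis of the bar (vertical), 51 mm above the counter. The bar is 16 mm wide, 46 to 56 mm above the counter, and reaches 224 mm from the hinge, its eye 210 mm: it clears parts that are home (42 mm high), not parts standing on top of a nest.
- bar_knob (a point): Middle of the upright black knob on the bar, 18 mm in diameter, 34 mm high (56 to 90 mm above the counter), 100 mm from the hinge axis; seen from the hinge it lies towards the tray's -x when closed.
- pin_head (a point): Steel headed pin, upright, 70 g: round head 22 mm in diameter and 22 mm high, shank 10 mm in diameter and 50 mm long below it with a tapered tip. Point: middle of the head, 11 mm above the head's underside, 61 mm above the tip. Starts home in the fork, through the eye of the shut bar.
- stand_top (a point): Centre of the hole in the pin's wooden stand, at its top face, 54 mm above the counter. Stand fixed, 50 mm square, with an upright 13 mm hole right through, so that the pin's head rests on top.
- bin: Blue parts bin, fixed, 194 x 289 x 14 mm high, 4 mm floor, 2 (x) by 3 (y) compartments at 95 mm pitch, walls 4 mm thick and 10 mm above the floor; origin under its middle.
- collar: Plain steel ring, 42 mm outside, 20 mm high, in a bin compartment; not part of the kit. Origin under its middle.
- roller: White upright cylinder, 32 mm in diameter, 28 mm high, in a bin compartment; not part of the kit. Origin under its middle.
- tape: Roll of clear tape lying flat, 90 mm outside, 25 mm high; stays where it is.
- marker: Marker pen lying on the counter, 130 mm long, 17 mm thick; stays where it is.
- cup: Paper cup, 72 mm across, 100 mm high; stays where it is.
- white_box: Small white carton 90 x 60 x 50 mm; stays where it is.
- blue_box: Blue carton 100 x 140 x 55 mm; stays where it is.
Mind the look-alikes: they are no part of the job. What is shaped like the part that bears nest_angle_seat but purple is not meant.

How it is judged:
On the way, in this order (a step that is already met when the one before it is completed fails the run):
1. the pin stands in the wooden stand, head down on it, and the bar is wide open (horizontal distance between pin_head and stand_top below 0.006 m and z of pin_head in the frame of stand_top between 0.007 and 0.0145 m and angle between pin_head's own z axis and vertical below 0.12 rad and value of joint bar above 1.2 rad), for 0.2 s.
2. every kit part that is present is fully home in its own cutout (horizontal distance between angle_centre and nest_angle_seat below 0.006 m and z of angle_centre in the frame of nest_angle_seat between -0.004 and 0.004 m and angle between each of angle_centre, tee_centre, zed_centre, yoke_centre's own z axis and vertical below 0.1 rad and angle between the x axis of angle_centre and the x axis of nest_angle_seat, either way round below 0.12 rad and horizontal distance between tee_centre and nest_tee_seat below 0.006 m and z of tee_centre in the frame of nest_tee_seat between -0.004 and 0.004 m and angle between the x axis of tee_centre and the x axis of nest_tee_seat, either way round below 0.12 rad and horizontal distance between zed_centre and nest_zed_seat below 0.006 m and z of zed_centre in the frame of nest_zed_seat between -0.004 and 0.004 m and angle between the x axis of zed_centre and the x axis of nest_zed_seat, either way round below 0.12 rad and horizontal distance between yoke_centre and nest_yoke_seat below 0.006 m and z of yoke_centre in the frame of nest_yoke_seat between -0.004 and 0.004 m and angle between the x axis of yoke_centre and the x axis of nest_yoke_seat, either way round below 0.12 rad), for 0.2 s.
3. the hold-down bar is shut over them (value of joint bar below 0.03 rad), for 0.2 s.
4. the pin is through fork and eye with its head down on the fork (horizontal distance between pin_head and fork_top below 0.006 m and z of pin_head in the frame of fork_top between 0.007 and 0.0145 m and angle between pin_head's own z axis and vertical below 0.12 rad and value of joint bar below 0.03 rad), for 0.2 s.
At the end, for the whole second after the job is handed in: Every part present lies within 6 mm of its seat, within 4 mm of full depth and level to 0.1 rad, in its own cutout; the bar is shut to 0.03 rad; the pin stands upright through fork and eye, its head's middle 7 to 14.5 mm above the fork's top face and within 6 mm of the hole's axis; all at rest (all of step 2 and all of step 4 and linear speed of pin below 0.02 m/s); the robot touches nothing.
It fails at once if something that does not belong to the job (tape roll, marker, cup, cartons) is shifted by more than 4 cm (distance of any of tape, marker, cup, white_box, blue_box from where it was at the start of the episode above 0.04 m).
It fails at once if the steel ring or the white roller is taken out of its place in the bin (lifted 4 cm or shifted 8 cm) (distance of any of collar, roller from where it was at the start of the episode above 0.08 m or height (world z) of any of collar, roller above 0.044 m).
Of angle, tee, zed, yoke only 3 to 4 are there at a start; the rules pass over those that are not, and their reading is None.
At some moment in a run one of angle, tee, zed, yoke may be knocked a few centimetres aside while the robot is not near it.
It also fails if it takes over 208 s, if anything falls off the work surface, if the arm or the gripper's body presses on something with over 40 N, if the wrist force passes 120 N, or if a joint passes its speed limit or range.

ROBOT

A 6-joint arm with a two-finger parallel gripper is mounted at the origin on the work surface. World frame = base frame: x ahead of the robot, y to its left, z up, the work surface at z = 0. Lengths are in m, angles in rad, forces in N, time in s.
With the tool pointing down it reaches from about 0.325 to 0.875 m from the base axis. Payload 4.4 kg.
Tool frame: the origin (TCP) lies between the finger pads; the fingertips stand 14 mm ahead of it and the grasp point (between the pads) lies 5 mm behind it; z points along the fingers, y is the direction in which the jaws open and shut (so a half turn about z gives the same grasp; the last joint's range is limited). The gripper opens to 85 mm and grips with 20 to 120 N. Pads are 22 mm wide; open, the fingers measure 114 mm over their backs; the gripper's body (76 mm by 85 mm) begins 54 mm behind the grasp point. The pads swing forward as they close: fully open they stand 13 mm farther back than shut.
Start: joints at [-1.437, 0.207, 1.542, -0, 1.393, -0.15], TCP at [0.162, -0.552, 0.245] pointing down, gripper open.
Joint ranges: [-2.73, 2.73], [-0.86, 2.22], [0.23, 2.46], [-1.11, 4.25], [0.08, 2.63], [-2.82, 2.82]. Speed limits (rad/s): [2.79, 2.79, 3.14, 3.14, 3.14, 3.14].

INTERFACE

Orientations are given as [roll, pitch, yaw] about the fixed x, y, z axes, in that order (R = Rz(yaw) Ry(pitch) Rx(roll)).
In Python, from rig import ctrl, optics, job gives the robot as it stands. The module is installed in compiled form; this text tells all that it offers.
- The arm moves only by the shell command python3 -m crank 'ROWS' [FORCE]. ROWS is JSON, one flat list of numbers, 5 for each row, row after row: the opening in per cent of the stroke, from 0 (shut) to 100 (fully open), then the shift along the world's x, y, z in m, then the turn about the world's z in degrees. A call has 1 to 20 rows; each row is the pose to reach, as a shift and turn from the pose commanded when the call began; what a row does not reach only later rows make up. A row lasts 1/12 s, in which the tool goes at most 41.7 mm and 7.16 degrees, less where a joint would pass 70% of its speed; a pose out of reach is approached as far as the arm can. A call with a gripper value outside its range is refused whole. The fingers move at their own pace and stop on an object; FORCE is the grip in N (left out, the last holds). Time passes only in rows, so rows that repeat a pose let the fingers close. It gives the time, the measured TCP pose, the force and the opening at its end, in the units of the state.
- ctrl.get_obs(): the state, without advancing time (a new reading comes with each control period).
- optics.grab_frame(name): name is "side" or "top"; returns the picture (384x512x3 uint8, blue, green, red); there is no depth.
- optics.camera_model(name): a dict with "intrinsics" (3x3 intrinsics, pixels), "dist" ([k1, k2, p1, p2, k3] as OpenCV has them; the pictures are not rectified), "position" and "rotation" of the camera in the world. Camera axes: x right, y up, looking along -z (the intrinsics and any distortion apply to the point x, -y, -z); pixel columns grow to the right and rows downward; lengths in m; the calibration is good to about 2 mm. A picture is of the moment at which its call begins. camera_model takes no time and is no camera call.
- job.job_done(): hands the job in, once; it reports no verdict.
Trained networks look in the newest picture that a camera, given by its name, has taken for a name from the list of things; names that differ only in an ending like _2 or _b are one class to them, and where a whole thing is asked for, a point or a joint stands for the part that bears it (a point fixed in the world has none). Each returns a list of dicts, best first, with "p" (0 to 1); they miss things now and then, are a little off and sometimes report something else, mostly with a low value. They report only what shows in the picture. A call takes as long as a camera call. They do not tell look-alikes from the thing itself.
- optics.look_for(camera, name): "point" ([column, row] in pixels, amid what is visible of it).
- optics.outline_of(camera, name): "mask" (384x512 bool, what is visible of it) and "point" ([column, row] in pixels, amid what is visible of it).
The state is a dict: "clock": time; "joint_positions": joint angles; "joint_velocities": joint speeds; "joint_efforts": joint torques, N m; "position": TCP position; "tool_rot": TCP orientation; "ft_force": force on the tool from outside, world axes, zero at the start; "wrist_torque": the same for the moment, N m; "opening": finger opening in m.
Only numpy, scipy, OpenCV 4.12 (cv2) and the standard library are available. Lean on these libraries where they do the work, as an engineer would, in place of code of your own. Each camera call takes 0.05 s, during which the arm holds its last target. There are 200 camera calls.

## Working session

There is one attempt and no reset: what is moved stays moved. The work goes in short steps, Python scripts to look and compute and a shell command to move; the robot and the scene stay as the last step left them, time stands still between calls to the robot, and variables do not carry over. Pictures are saved under pics/ and viewed, about 12 in all and at most 16, crops included, and the job is handed in when it is done.

```bash
mkdir -p pics; ls
python3 - <<'E'
from rig import ctrl, optics
import cv2, numpy as np
o=ctrl.get_obs(); print(o)
for c in("top","side"):
    im=optics.grab_frame(c); cv2.imwrite(f"pics/{c}0.png",im); np.save(f"pics/{c}0.npy",im)
    m=optics.camera_model(c); print(c,{k:np.round(np.array(v),4).tolist() for k,v in m.items() if k!='x'})
E
```

```text
pics
{'clock': 0.0, 'joint_positions': array([-1.43650018e+00,  2.07423717e-01,  1.54297961e+00,  1.18859580e-05,
        1.39352214e+00, -1.50480250e-01]), 'joint_velocities': array([-0.00104365, -0.00085925, -0.00087205, -0.00073299,  0.00091005,
       -0.00040389]), 'joint_efforts': array([-2.75069635e-05, -3.83034503e+01, -2.91599464e+01, -2.91057386e-04,
        1.03847502e-02,  9.92367362e-07]), 'position': array([ 0.16144514, -0.55109693,  0.24411147]), 'tool_rot': array([-3.13928795e+00, -3.61281691e-04,  2.84773868e-01]), 'ft_force': array([-0.2888838 , -0.63362736, -0.35135608]), 'wrist_torque': array([-0.00741067, -0.0503937 , -0.01584597]), 'opening': 0.08544089449973719}
top {'intrinsics': [[430.1996, 0.0, 255.5059], [0.0, 430.1996, 194.0365], [0.0, 0.0, 1.0]], 'dist': [-0.1313, 0.0, 0.0, 0.0, 0.0], 'position': [0.2609, 0.0075, 1.5049], 'rotation': [0.1432, 0.0054, -1.5899]}
side {'intrinsics': [[474.3837, 0.0, 247.8653], [0.0, 474.3837, 187.2929], [0.0, 0.0, 1.0]], 'dist': [-0.0796, 0.0, 0.0, 0.0, 0.0], 'position': [0.1747, -1.0301, 1.1891], 'rotation': [0.7713, -0.0046, -0.3011]}
```

View pics/top0.png

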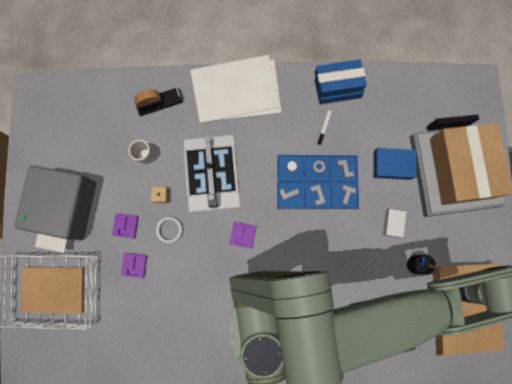

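View pics/side0.png

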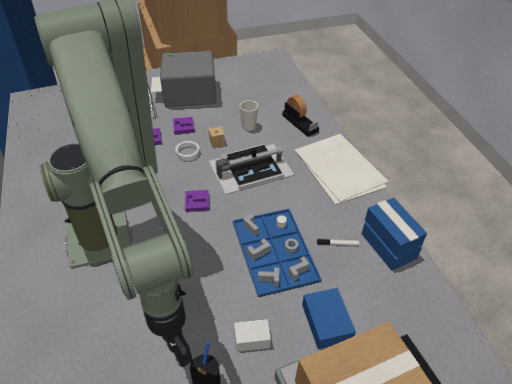

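```bash
cat > h.py <<'E'
import numpy as np, cv2, json
from scipy.spatial.transform import Rotation as Ro
from rig import ctrl, optics
def cam(c):
    m=optics.camera_model(c); rot=np.array(m['rotation'])
    R=Ro.from_euler('xyz',rot).as_matrix() if rot.ndim==1 else rot
    return np.array(m['intrinsics']),np.array(m['dist']),np.array(m['position']),R@np.diag([1,-1,-1])
def proj(c,P):
    K,d,p,R=cam(c); P=np.atleast_2d(np.array(P,float))
    return cv2.projectPoints(P,cv2.Rodrigues(R.T)[0],-R.T@p,K,d)[0][:,0]
def pix(c,uv,z):
    K,d,p,R=cam(c); u=cv2.undistortPoints(np.array(uv,float).reshape(-1,1,2),K,d)[:,0]
    r=np.c_[u,np.ones(len(u))]@R.T
    return p+r*((z-p[2])/r[:,2])[:,None]
E
python3 - <<'E'
import cv2,numpy as np
from h import *
im=np.load('pics/top0.npy')
cv2.imwrite('pics/crop1.png',cv2.resize(im[125:220,140:365],None,fx=3.5,fy=3.5,interpolation=cv2.INTER_CUBIC))
for n in ['angle_centre','tee_centre','zed_centre','yoke_centre','pin_head','bar_knob','collar','roller']:
  for c in('top','side'):
    L=optics.look_for(c,n)
    for e in L[:3]: print(n,c,np.round(e['point'],1),round(e['p'],2),np.round(pix(c,e['point'],{'pin_head':.09,'bar_knob':.075}.get(n,.03)),3)[0])
E
```

```text
angle_centre top [288.5 191.2] 0.64 [ 0.481 -0.103  0.03 ]
angle_centre side [249.2 229.4] 0.66 [ 0.463 -0.133  0.03 ]
tee_centre top [347.3 194.3] 0.5 [ 0.466 -0.308  0.03 ]
tee_centre side [270.  277.9] 0.73 [ 0.467 -0.322  0.03 ]
zed_centre top [342.9 168.5] 0.62 [ 0.558 -0.297  0.03 ]
zed_centre top [208.4 165.7] 0.62 [0.577 0.175 0.03 ]
zed_centre side [215.6 139.4] 0.59 [0.472 0.321 0.03 ]
zed_centre side [296.9 267.4] 0.5 [ 0.554 -0.311  0.03 ]
yoke_centre top [160.  192.3] 0.41 [0.486 0.345 0.03 ]
yoke_centre side [260.3 251.5] 0.61 [ 0.47  -0.224  0.03 ]
bar_knob top [209.6 162.4] 0.63 [0.579 0.166 0.075]
bar_knob side [254.2 155.4] 0.83 [0.568 0.145 0.075]
collar top [317.9 162.8] 0.63 [ 0.58 -0.21  0.03]
collar top [159.6 229.3] 0.42 [0.357 0.345 0.03 ]
collar side [290.2 247.8] 0.71 [ 0.561 -0.238  0.03 ]
collar side [247.3 225.5] 0.16 [ 0.462 -0.116  0.03 ]
roller top [292.1 164.8] 0.51 [ 0.574 -0.119  0.03 ]
roller top [177.2 235.4] 0.29 [0.335 0.283 0.03 ]
roller side [280.9 221.6] 0.63 [ 0.569 -0.132  0.03 ]
roller side [259.5 249.8] 0.34 [ 0.469 -0.218  0.03 ]
```

View pics/crop1.png

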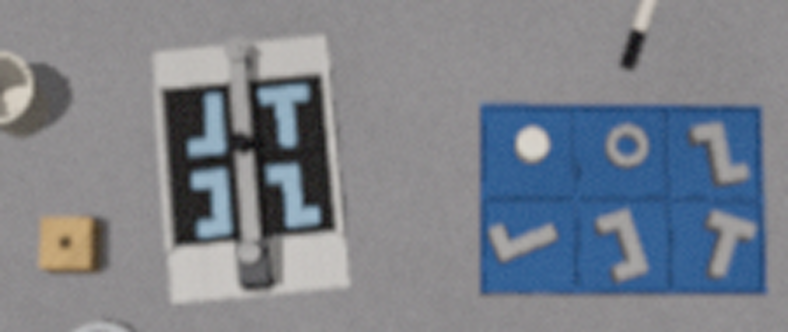

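Run:
```python
import cv2,numpy as np
from h import *
t=np.load('pics/top0.npy'); s=np.load('pics/side0.npy')
a=cv2.resize(t[180:220,145:245],None,fx=8,fy=8,interpolation=cv2.INTER_CUBIC)
b=cv2.resize(s[120:190,200:300],None,fx=8,fy=8,interpolation=cv2.INTER_CUBIC)[:280*2]
cv2.imwrite('pics/crop2.png',cv2.resize(np.vstack([a,b]),None,fx=.68,fy=.68,interpolation=cv2.INTER_AREA))
for c in('top','side'):
  for n in ['stand_top','pin_head','fork_top','tray','bar_pivot']:
    for e in optics.outline_of(c,n)[:1]: print(n,c,np.round(e['point'],1),round(e['p'],2),e['mask'].sum())
```

```text
stand_top top [209.2 182.7] 0.74 1733
fork_top top [206.8 183.7] 0.61 1790
tray top [320.3 195.1] 0.69 127
bar_pivot top [209.3 182.3] 0.7 1645
stand_top side [216.  139.6] 0.57 275
pin_head side [223.  159.5] 0.59 43
fork_top side [245.2 164.1] 0.9 1281
tray side [244.6 160.8] 0.62 1354
bar_pivot side [243.1 162.3] 0.63 1452
```

View pics/crop2.png

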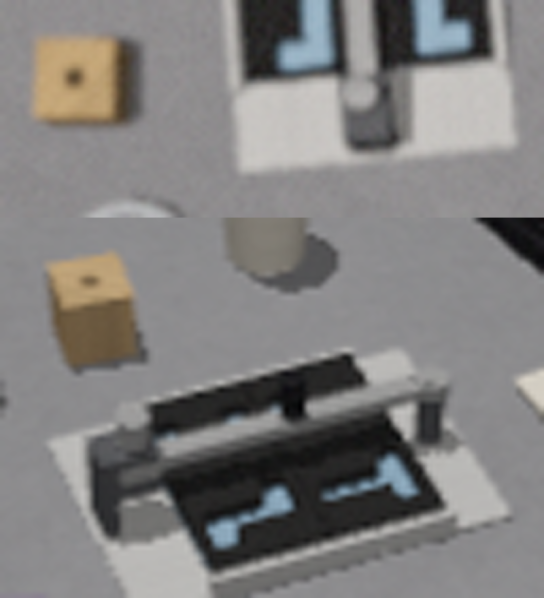

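```bash
cat >> h.py <<'E'
from scipy.optimize import minimize
B=lambda *r:[np.array([[a,c],[b,c],[b,d],[a,d]]) for a,b,c,d in r]
RECT=dict(angle=[(-30,30,-7,7),(-30,-16,-7,26)],tee=[(-30,16,-7,7),(16,30,-23,23)],
 zed=[(-30,30,-7,7),(16,30,-7,23),(-30,-16,-23,7)],yoke=[(-32,32,-7,7),(-32,-18,-7,25),(18,32,-7,25)])
S=8
def tf(q,p): # p x,y,yaw
    c,s=np.cos(p[2]),np.sin(p[2]); return q/1000@np.array([[c,s],[-s,c]])+p[:2]
def fill(c,polys,roi):
    u0,v0,w,h=roi; m=np.zeros((h*S,w*S),np.uint8)
    for P in polys:
        uv=(proj(c,P)-[u0,v0]+.5)*S-.5
        cv2.fillPoly(m,[cv2.convexHull(np.round(uv*16).astype(np.int32))],1,shift=4)
    return m
def boxes(n,g):
    return [(a-g,b+g,c-g,d+g) for a,b,c,d in RECT[n]]
def render(c,n,p,kind,roi,z0):
    if kind=='part':   # prism z0..z0+.032
        m=0
        for q in B(*boxes(n,0)):
            w=tf(q,p); P=np.vstack([np.c_[w,np.full(4,z0)],np.c_[w,np.full(4,z0+.032)]]); m=m|fill(c,[P],roi)
    else:
        lo=[np.c_[tf(q,p),np.full(4,.010)] for q in B(*boxes(n,2))]; hi=[np.c_[tf(q,p),np.full(4,.022)] for q in B(*boxes(n,2))]
        m=fill(c,lo,roi)&fill(c,hi,roi)
    return cv2.GaussianBlur(cv2.resize(m.astype(np.float32),None,fx=1/S,fy=1/S,interpolation=cv2.INTER_AREA),(0,0),.6)
def feat(im,kind):
    f=im.astype(float); b,r=f[...,0],f[...,2]
    if kind=='part': return (b-r)/(b+r+1)
    return b-.0*r
def fit(c,im,n,p0,kind,z0=.004,seeds=None,ign=None):
    f=feat(im,kind); uv=proj(c,[[p0[0],p0[1],.025]])[0]; R=22 if c=='top' else 26
    u0,v0=int(uv[0])-R,int(uv[1])-R; roi=(u0,v0,2*R,2*R); F=f[v0:v0+2*R,u0:u0+2*R]
    def cost(p,full=False):
        m=render(c,n,p,kind,roi,z0); W=(cv2.dilate(m,np.ones((9,9)))>.02) if kind=='part' else (cv2.dilate(m,np.ones((5,5)))>.02)
        A=np.c_[m[W],np.ones(W.sum())]; x,_,_,_=np.linalg.lstsq(A,F[W],rcond=None); r=F[W]-A@x
        if (x[0]>0)==(kind=='part'): return 1.0
        return float((r**2).sum()/((F[W]-F[W].mean())**2).sum())
    best=None
    for yaw in (seeds if seeds is not None else [p0[2]]):
        s=np.array([[0,0,0],[.004,0,0],[0,.004,0],[0,0,.1]])+[p0[0],p0[1],yaw]
        o=minimize(cost,s[0],method='Nelder-Mead',options=dict(initial_simplex=s,xatol=1e-4,fatol=1e-4,maxiter=120))
        if best is None or o.fun<best.fun: best=o
    return np.r_[best.x,best.fun]
E
cat > m1.py <<'E'
from h import *
im={c:np.load(f'pics/{c}0.npy') for c in('top','side')}
sd=np.arange(-3,3.2,.5)
g0=dict(angle=pix('top',[199,161],.016)[0],tee=pix('top',[222,158],.016)[0],yoke=pix('top',[201,182],.016)[0],zed=pix('top',[224,181],.016)[0])
p0=dict(angle=(.481,-.103),tee=(.466,-.303),zed=(.555,-.303),yoke=(.468,-.21))
for k,G in(('nest',g0),('part',p0)):
  for n,g in G.items():
    t=fit('top',im['top'],n,(g[0],g[1],0),k,seeds=sd)
    s=fit('side',im['side'],n,t[:3],k)
    print(k,n,np.round(t,4),np.round(s,4))
E
time python3 m1.py
python3 - <<'E'
from h import *
t=np.load('pics/top0.npy');s=np.load('pics/side0.npy')
for c,im,uv,z in(('top',t,(158.2,193.7),.054),('side',s,(216.1,131.2),.054)):
    u,v=map(int,np.round(uv)); w=im[v-3:v+4,u-3:u+4].sum(2).astype(float); w=np.clip(np.percentile(w,60)-w-25,0,None)
    Y,X=np.mgrid[v-3:v+4,u-3:u+4]; q=((X*w).sum()/w.sum(),(Y*w).sum()/w.sum()); print('stand',c,q,pix(c,q,z))
print('pin',pix('top',(211.1,197.1),.091),pix('side',(224.,155.4),.091))
E
```

```text
stand top (np.float64(158.22634026258206), np.float64(193.80333698030634)) [[0.47758649 0.34555221 0.054     ]]
stand side (np.float64(216.04366812227073), np.float64(131.31586608442504)) [[0.4794942  0.33880469 0.054     ]]
pin [[0.45745047 0.15909821 0.091     ]] [[0.46286192 0.15886765 0.091     ]]Traceback (most recent call last):
  File "m1.py", line 8, in <module>
    t=fit('top',im['top'],n,(g[0],g[1],0),k,seeds=sd)
  File "h.py", line 54, in fit
    o=minimize(cost,s[0],method='Nelder-Mead',options=dict(initial_simplex=s,xatol=1e-4,fatol=1e-4,maxiter=120))
    res = _minimize_neldermead(fun, x0, args, callback, bounds=bounds,
                               **options)
    fsim[k] = func(sim[k])
              ~~~~^^^^^^^^
    fx = function(np.copy(x), *(wrapper_args + args))
  File "h.py", line 47, in cost
    m=render(c,n,p,kind,roi,z0); W=(cv2.dilate(m,np.ones((9,9)))>.02) if kind=='part' else (cv2.dilate(m,np.ones((5,5)))>.02)
  File "h.py", line 37, in render
    m=fill(c,lo,roi)&fill(c,hi,roi)
      ~~~~^^^^^^^^^^
  File "h.py", line 25, in fill
    uv=(proj(c,P)-[u0,v0]+.5)*S-.5
        ~~~~^^^^^
  File "h.py", line 9, in proj
    K,d,p,R=cam(c); P=np.atleast_2d(np.array(P,float))
            ~~~^^^
  File "h.py", line 5, in cam
    m=optics.camera_model(c); rot=np.array(m['rotation'])
ValueError: time passes only in moves, steps and waits

real	0m10.277s
user	0m5.884s
sys	0m0.726s
```

```bash
sed -i 's/^def cam(c):/import functools\n@functools.lru_cache\ndef cam(c):/' h.py; time python3 m1.py
```

```text
nest angle [0.6017 0.2043 0.0725 0.1253] [0.5973 0.2009 0.2415 0.7645]
nest tee [0.6066 0.1308 0.0407 0.1235] [0.6096 0.1257 0.0597 0.1721]
nest yoke [0.5231 0.198  0.0802 0.2056] [0.5249 0.195  0.1131 0.5417]
nest zed [0.5288 0.1248 0.0696 0.1185] [0.5301 0.1203 0.0462 0.0941]
part angle [ 0.4726 -0.1101 -1.1719  0.324 ] [ 0.4732 -0.1119 -1.189   0.6026]
part tee [ 0.4672 -0.305  -0.1867  0.3409] [ 0.4662 -0.3088 -0.3217  0.0455]
part zed [ 0.5589 -0.3042  0.0423  0.142 ] [ 0.5601 -0.309   0.1524  0.0737]
part yoke [ 0.473  -0.2119  0.2931  0.1663] [ 0.475  -0.2148  0.3186  0.1277]
real	0m19.807s
user	0m19.068s
sys	0m0.152s
```

```bash
python3 -m crank '[100,0.05,0.1,0,0, 100,0.299,0.71,0,-12.6, 100,0.299,0.71,0,-12.6, 100,0.299,0.71,0,-12.6, 100,0.299,0.71,0,-12.6, 100,0.299,0.71,0,-12.6, 100,0.299,0.71,0,-12.6, 100,0.299,0.71,0,-12.6, 100,0.299,0.71,0,-12.6, 100,0.299,0.71,0,-12.6, 100,0.299,0.71,0,-12.6, 100,0.299,0.71,0,-12.6, 100,0.299,0.71,0,-12.6, 100,0.299,0.71,0,-12.6, 100,0.299,0.71,0,-12.6, 100,0.299,0.71,0,-12.6, 100,0.299,0.71,0,-12.6, 100,0.299,0.71,0,-12.6, 100,0.299,0.71,0,-12.6, 100,0.299,0.71,0,-12.6]' 40
```

```text
clock: 3.07
position: [0.4616, 0.1619, 0.2455]
tool_rot: [-3.14, -0.001, 0.07]
ft_force: [0.3, -0.9, 0.6]
opening: 0.0855
```

```bash
python3 -m crank '[80,0,0,-0.04,0, 80,0,0,-0.08,0, 80,0,0,-0.12,0, 80,0,0,-0.14,0, 80,0,0,-0.14,0, 80,0,0,-0.14,0, 80,0,0,-0.14,0]'
python3 - <<'E'
from h import *
for c in('top','side'):
    im=optics.grab_frame(c); np.save(f'pics/{c}1.npy',im)
t=np.load('pics/top1.npy'); s=np.load('pics/side1.npy')
a=s[110:190,190:290]
cv2.imwrite('pics/v3.png',cv2.resize(a,None,fx=7,fy=7,interpolation=cv2.INTER_CUBIC))
print(ctrl.get_obs()['position'],proj('side',[[.460,.159,.105]]))
E
```

```text
clock: 3.65
position: [0.4621, 0.1579, 0.1071]
tool_rot: [-3.141, -0.003, 0.064]
ft_force: [-0.2, -1.5, -0.1]
opening: 0.0684
[0.46280041 0.15822876 0.10789573] [[223.05872378 152.50180958]]
```

View pics/v3.png

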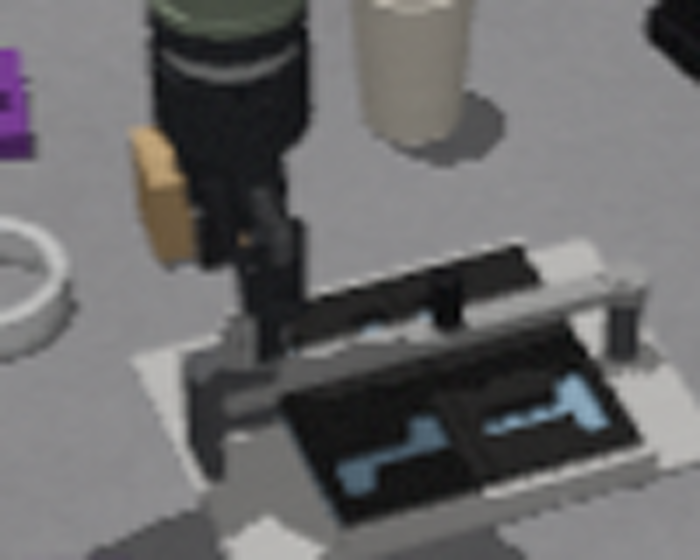

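Run:
```python
from h import *
for x in(.452,.4628,.474):
  for y in(.124,.114): print(x,y,(proj('side',[[x,y,.094]])[0]-[190,110]+.5)*7)
```

```text
0.452 0.124 [238.57354362 367.09777893]
0.452 0.114 [243.99778664 380.54463351]
0.4628 0.124 [260.03281157 362.68325211]
0.4628 0.114 [265.53953751 376.09330931]
0.474 0.124 [282.22588917 358.11931999]
0.474 0.114 [287.81758307 371.49129697]
```

```bash
python3 -m crank '[80,-0.0045,0.001,0,0, 80,-0.0045,0.001,-0.021,0, 80,-0.0045,0.001,-0.021,0, 80,-0.0045,0.001,-0.021,0, 15,-0.0045,0.001,-0.021,0, 15,-0.0045,0.001,-0.021,0, 15,-0.0045,0.001,-0.021,0, 15,-0.0045,0.001,-0.021,0, 15,-0.0045,0.001,-0.021,0, 15,-0.0045,0.001,-0.021,0, 15,-0.0045,0.001,-0.021,0, 15,-0.0045,0.001,-0.021,0, 15,-0.0045,0.001,-0.021,0, 15,-0.0045,0.001,-0.021,0]' 30; python3 -c "
from h import *
print(ctrl.get_obs())"
```

```text
clock: 4.92
position: [0.4566, 0.1593, 0.0851]
tool_rot: [-3.141, -0.001, 0.065]
ft_force: [-1.9, 0.4, 5.8]
opening: 0.0207
{'clock': 4.9167, 'joint_positions': array([1.56373623e-01, 2.16147913e-01, 1.90114402e+00, 6.61845878e-05,
       1.02315221e+00, 1.66227427e+00]), 'joint_velocities': array([-6.29452184e-05,  1.13957430e-03, -9.96043932e-05, -6.29099814e-04,
        2.89104389e-04, -1.68485739e-03]), 'joint_efforts': array([-1.85455754e-01, -3.02235460e+01, -2.18628806e+01, -3.81322671e-02,
       -3.79657885e-01,  1.58409143e-04]), 'position': array([0.45662707, 0.15927422, 0.08507796]), 'tool_rot': array([-3.14143143e+00, -1.13854626e-03,  6.48611548e-02]), 'ft_force': array([-1.90024044,  0.35877589,  5.7710017 ]), 'wrist_torque': array([-0.01397955,  0.19238072, -0.00218114]), 'opening': 0.020736847646844067}
```

```bash
python3 -m crank '[70,0,0,0,0, 70,0,0,0,0, 70,0,0,0,0, 70,0,0,0,0, 70,0,0,0.03,0, 70,0,0,0.03,90, 70,0,0,0.03,90, 70,0,0,0.03,90, 70,0,0,0.03,90, 70,0,0,0.03,90, 70,0,0,0.03,90, 70,0,0,0.03,90, 70,0,0,0.03,90, 70,0,0,0.03,90, 70,0,0,0.03,90, 70,0,0,0.03,90, 70,0,0,0.03,90, 70,0,0,0.03,90, 70,0,0,0.03,90, 70,0,0,0.03,90]'
python3 -m crank '[70,0.0005,0,-0.029,0, 70,0.0005,0,-0.029,0, 70,0.0005,0,-0.029,0, 15,0.0005,0,-0.029,0, 15,0.0005,0,-0.029,0, 15,0.0005,0,-0.029,0, 15,0.0005,0,-0.029,0, 15,0.0005,0,-0.029,0, 15,0.0005,0,-0.029,0, 15,0.0005,0,-0.029,0, 15,0.0005,0,-0.029,0, 15,0.0005,0,-0.029,0]' 40; python3 -c "
from h import *
o=ctrl.get_obs();print(o['position'],o['tool_rot'],o['ft_force'],o['wrist_torque'])"
```

```text
clock: 6.58
position: [0.4559, 0.1591, 0.1141]
tool_rot: [-3.141, 0.0, 1.634]
ft_force: [0.0, 0.9, 1.0]
opening: 0.0595
clock: 7.58
position: [0.4595, 0.1595, 0.0872]
tool_rot: [3.135, -0.0, 1.636]
ft_force: [5.5, -0.2, 5.5]
opening: 0.0203
[0.45948098 0.15949996 0.0871996 ] [ 3.13503777e+00 -4.88363038e-04  1.63552919e+00] [ 5.50799745 -0.19634448  5.48686148] [ 0.10446895 -0.93641282  0.04572295]
```

```bash
python3 -m crank '[10,0.0025,0,0.01,0, 10,0.0025,0,0.02,0, 10,0.0025,0,0.035,0, 10,0.0025,0,0.055,0, 10,0.0025,0,0.075,0, 10,0.0025,0,0.09,0, 10,0.0025,0,0.1,0, 10,0.0025,0,0.1,0, 10,0.0025,0,0.1,0]' 60; python3 -c "
from h import *
for c in('top','side'):
    im=optics.grab_frame(c); np.save(f'pics/{c}2.npy',im)
o=ctrl.get_obs();print(o['position'],o['tool_rot'],o['ft_force'],o['wrist_torque'],o['opening'])
cv2.imwrite('pics/v4.png',cv2.resize(im[90:190,190:290],None,fx=6,fy=6,interpolation=cv2.INTER_CUBIC))
"
```

```text
clock: 8.33
position: [0.4581, 0.1591, 0.1849]
tool_rot: [-3.14, 0.0, 1.636]
ft_force: [0.8, 1.0, -1.3]
opening: 0.0196
[0.45752287 0.15895041 0.18374548] [-3.13783843e+00  2.99677928e-04  1.63565403e+00] [ 0.31992009  0.24682406 -0.72741488] [0.00990582 0.04198102 0.01307478] 0.019275835394183687
```

View pics/v4.png

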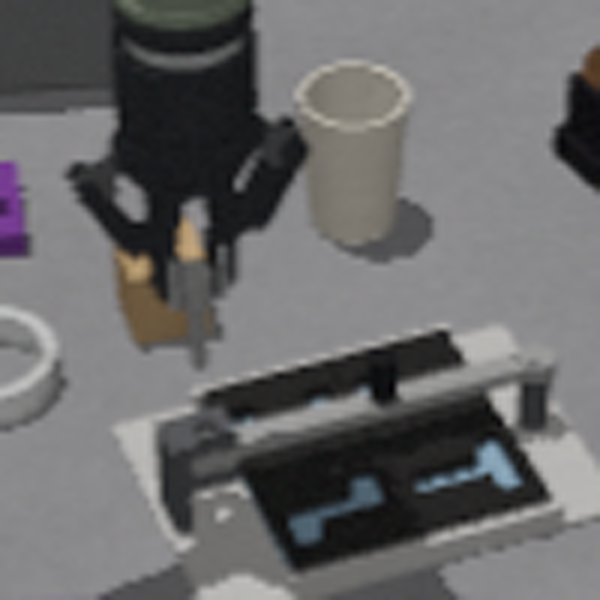

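```bash
python3 - <<'E'
from h import *
print(proj('side',[[.4577,.159,.117]]), 'obs',(222.8,149.8), pix('side',[222.8,149.8],.117))
t=np.load('pics/top2.npy');t0=np.load('pics/top0.npy')
E
python3 -m crank '[10,0.003,0.03,0,0, 10,0.01,0.07,0,0, 10,0.02,0.11,0,0, 10,0.02,0.15,0,0, 10,0.02,0.183,0,0, 10,0.02,0.183,0,0, 10,0.02,0.183,-0.03,0, 10,0.02,0.183,-0.05,0, 10,0.02,0.183,-0.05,0, 10,0.02,0.183,-0.05,0]'; python3 -c "
from h import *
for c in('top','side'):
    im=optics.grab_frame(c); np.save(f'pics/{c}3.npy',im)
o=ctrl.get_obs();print(o['position'],o['tool_rot'],o['ft_force'],o['wrist_torque'],o['opening'])
cv2.imwrite('pics/v5.png',cv2.resize(im[90:160,180:260],None,fx=8,fy=8,interpolation=cv2.INTER_CUBIC))
"
```

```text
[[222.29436416 150.00051673]] obs (222.8, 149.8) [[0.45962133 0.15949514 0.117     ]]
clock: 9.27
position: [0.4769, 0.3408, 0.1325]
tool_rot: [-3.135, 0.003, 1.636]
ft_force: [1.0, -0.1, -0.6]
opening: 0.0201
[0.47950077 0.34196325 0.1358331 ] [ 3.14107530e+00 -1.44948437e-04  1.63523835e+00] [ 0.05640809 -1.06834901 -0.20963643] [ 0.06213791 -0.03369833  0.01775991] 0.019982497540132992
```

View pics/v5.png

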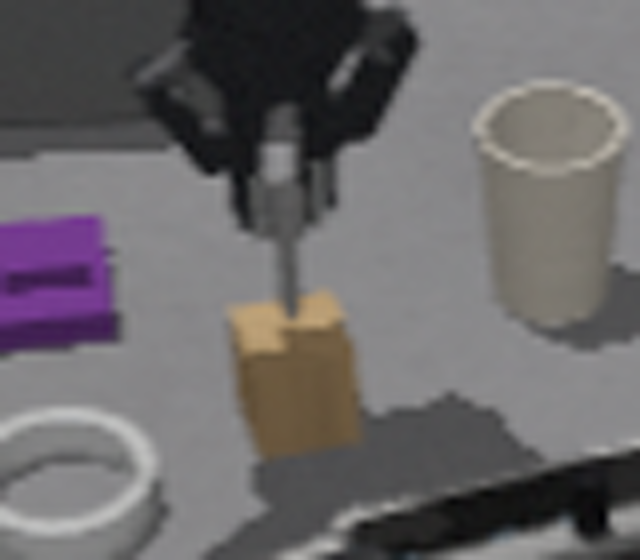

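Run:
```python
from h import *
im=np.load('pics/side3.npy'); o=ctrl.get_obs(); print(o['position'])
a=proj('side',[[.479,.342,o['position'][2]-.067],[.479,.342,.054],[.479,.345,.054]])
print(a,(a-[180,90]+.5)*8)
# stand top face corners via orange mask? centre of hole from four top corners
g=cv2.cvtColor(np.load('pics/side0.npy'),cv2.COLOR_BGR2GRAY); print(g[126:137,208:226])
g=cv2.cvtColor(im,cv2.COLOR_BGR2GRAY); print(g[120:135,212:222])
```

```text
[0.47950077 0.34196325 0.1358331 ]
[[215.53509954 127.7457964 ]
 [215.70480687 130.82814363]
 [215.50621603 130.348561  ]] [[288.2807963  305.9663712 ]
 [289.63845497 330.62514902]
 [288.04972827 326.78848802]]
[[140 139 139 140 140 140 142 141 141 142 143 150 153 146 141 143 143 141]
 [139 139 141 142 143 149 152 154 156 160 162 162 161 156 145 142 142 143]
 [148 154 158 163 165 164 165 164 164 164 163 163 163 163 150 140 139 141]
 [146 160 167 168 168 167 166 164 163 163 165 164 164 164 157 145 139 139]
 [125 146 162 164 163 164 161 153 146 154 164 166 165 165 159 147 140 139]
 [126 124 154 167 166 165 147 114 102 112 147 165 168 168 167 155 142 140]
 [125 119 146 159 162 164 155 135 124 133 154 164 163 163 164 160 146 139]
 [128 103 134 155 156 157 157 158 161 162 164 165 166 166 163 161 151 140]
 [131 107 110 145 158 159 158 157 156 152 153 154 155 156 150 137 142 143]
 [131 108  94 139 157 157 155 153 143 130 125 114  97  92  93  98 122 138]
 [131 109  87 123 132 124 117 101  93  93  92  90  89  91  95  97 120 137]]
[[132 132 106  85  92 122 137 137 137 136]
 [136 138 116  90  90 124 137 137 136 137]
 [135 136 116  90  91 122 137 136 137 136]
 [136 137 116  90  84 120 138 137 137 137]
 [137 137 123  97  83 119 137 138 138 138]
 [137 136 121  97  84 120 138 138 139 137]
 [136 137 121  95  84 108 132 146 150 145]
 [141 145 130 100  84 121 150 158 158 153]
 [162 162 152 119  85 124 154 160 160 159]
 [164 164 163 139 104 141 161 161 162 157]
 [160 160 158 150 142 151 158 158 157 128]
 [162 161 144 110  97 106 101  96  98  98]
 [159 160 152 120  97  95  96  95  95  96]
 [147 146 148 122  92  94  97  97  98  97]
 [ 92  93  93  90  90  90  90  91  93  94]]
```

```bash
python3 -m crank '[10,0,0.003,0,0, 10,0,0.003,-0.006,0, 10,0,0.003,-0.012,0, 10,0,0.003,-0.016,0, 10,0,0.003,-0.02,0, 10,0,0.003,-0.02,0, 10,0,0.003,-0.02,0]'
```

```text
clock: 9.95
position: [0.4787, 0.3449, 0.1147]
tool_rot: [-3.14, 0.0, 1.636]
ft_force: [0.3, -0.1, 0.1]
opening: 0.0197
```

```bash
python3 -m crank '[10,0,0,-0.008,0, 10,0,0,-0.016,0, 10,0,0,-0.024,0, 10,0,0,-0.032,0, 10,0,0,-0.038,0, 10,0,0,-0.041,0, 10,0,0,-0.041,0, 10,0,0,-0.041,0]'
```

```text
clock: 10.62
position: [0.4788, 0.3451, 0.074]
tool_rot: [-3.141, 0.0, 1.636]
ft_force: [0.4, 0.2, -0.3]
opening: 0.0196
```

```bash
python3 -m crank '[50,0,0,0,0, 50,0,0,0,0, 50,0,0,0,0, 50,0,0,0.04,0, 50,0,0,0.08,0, 60,0,0,0.12,0, 70,0.091,-0.179,0.12,-90, 70,0.091,-0.179,0.12,-90, 70,0.091,-0.179,0.12,-90, 70,0.091,-0.179,0.12,-90, 70,0.091,-0.179,0.12,-90, 70,0.091,-0.179,0.12,-90, 70,0.091,-0.179,0.12,-90, 70,0.091,-0.179,0.12,-90, 70,0.091,-0.179,0.12,-90, 70,0.091,-0.179,0.12,-90, 70,0.091,-0.179,0.12,-90, 70,0.091,-0.179,0.12,-90, 70,0.091,-0.179,0.12,-90, 70,0.091,-0.179,0.12,-90]'
python3 - <<'E'
from h import *
im=optics.grab_frame('side'); np.save('pics/side4.npy',im)
cv2.imwrite('pics/v6.png',cv2.resize(im[100:190,190:310],None,fx=6,fy=6,interpolation=cv2.INTER_CUBIC))
E
```

```text
clock: 12.28
position: [0.5701, 0.1662, 0.1947]
tool_rot: [-3.142, -0.001, 0.064]
ft_force: [-0.4, -0.0, 0.1]
opening: 0.0597
```

View pics/v6.png

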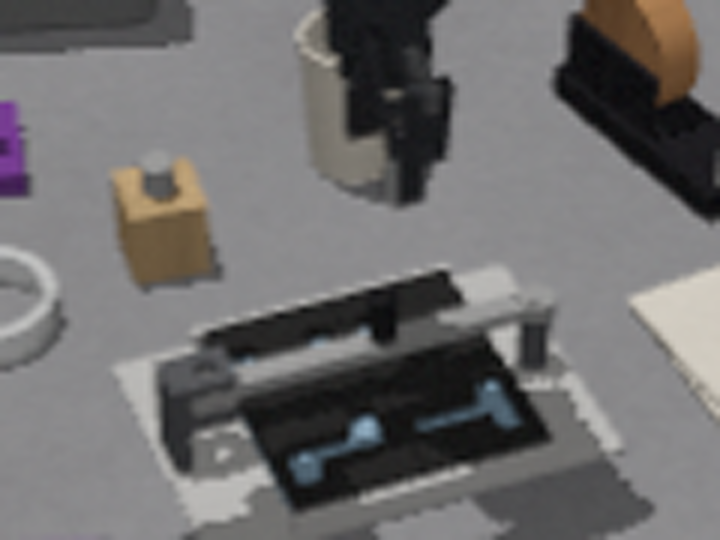

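```bash
python3 -m crank '[70,0,0,-0.04,0, 70,0,0,-0.08,0, 70,0,0,-0.105,0, 70,0,0,-0.119,0, 70,0,0,-0.119,0, 10,0,0,-0.119,0, 10,0,0,-0.119,0, 10,0,0,-0.119,0, 10,0,0,-0.119,0, 10,0,0,-0.119,0, 10,0,0,-0.119,0, 10,0,0,-0.119,0, 10,0,0,-0.119,0, 10,0,0,-0.119,0, 10,0,0,-0.119,0]' 20; python3 -c "
from h import *
print(ctrl.get_obs())"
```

```text
clock: 13.58
position: [0.5718, 0.1665, 0.0776]
tool_rot: [-3.141, -0.004, 0.065]
ft_force: [0.3, 1.0, 5.9]
opening: 0.0174
{'clock': 13.5833, 'joint_positions': array([1.38084971e-01, 4.31057892e-01, 1.62551836e+00, 1.83713341e-04,
       1.08070613e+00, 1.64363418e+00]), 'joint_velocities': array([ 0.00185683,  0.0019251 ,  0.00066138, -0.00152299, -0.00109249,
        0.00100155]), 'joint_efforts': array([-3.41696525e-01, -3.92962646e+01, -2.21143931e+01, -1.26927383e-01,
       -1.10158359e-01,  2.23948335e-02]), 'position': array([0.57180102, 0.16654063, 0.07760533]), 'tool_rot': array([-3.14111695, -0.00428702,  0.06515997]), 'ft_force': array([0.32059749, 1.04092076, 5.9134045 ]), 'wrist_torque': array([0.06178643, 0.09182025, 0.02316277]), 'opening': 0.017433001669124475}
```

```bash
python3 -c "
import numpy as np
a0=np.radians(183.6)
for d in range(6,97,6):
    a=a0+np.radians(d); print(d,round(.1*(np.cos(a)-np.cos(a0)),4),round(.1*(np.sin(a)-np.sin(a0)),4))"
```

```text
6 0.0012 -0.0104
12 0.0035 -0.0206
18 0.0068 -0.0305
24 0.0112 -0.0401
30 0.0165 -0.0491
36 0.0228 -0.0575
42 0.0298 -0.0652
48 0.0377 -0.0721
54 0.0462 -0.0782
60 0.0553 -0.0833
66 0.0649 -0.0874
72 0.0749 -0.0906
78 0.0852 -0.0926
84 0.0956 -0.0936
90 0.1061 -0.0935
96 0.1165 -0.0923
```

```bash
python3 -m crank '[28,0,0,0,0, 28,0,0,0,0, 28,0.001,-0.010,0,6, 28,0.0035,-0.0206,0,12, 28,0.0068,-0.0305,0,18, 28,0.0112,-0.0401,0,24, 28,0.0165,-0.0491,0,30, 28,0.0228,-0.0575,0,36, 28,0.0298,-0.0652,0,42, 28,0.0377,-0.0721,0,48, 28,0.0462,-0.0782,0,54, 28,0.0553,-0.0833,0,60, 28,0.0649,-0.0874,0,66, 28,0.0749,-0.0906,0,72, 28,0.0852,-0.0926,0,78, 28,0.0956,-0.0936,0,84, 28,0.1061,-0.0935,0,90, 28,0.1165,-0.0923,0,96, 28,0.1165,-0.0923,0,96, 28,0.1165,-0.0923,0,96]' 20
python3 -m crank '[60,0,0,0,0, 60,0,0,0,0, 60,0,0,0,0, 60,0,0,0.04,0, 60,0,0,0.08,0, 60,0,0,0.12,0, 60,0,0,0.15,0, 60,0,0,0.15,0, 60,-0.15,-0.02,0.15,-20, 60,-0.2,-0.12,0.15,-20, 60,-0.25,-0.3,0.15,-20, 60,-0.25,-0.5,0.15,-20, 60,-0.25,-0.55,0.15,-20, 60,-0.25,-0.55,0.15,-20, 60,-0.25,-0.55,0.15,-20, 60,-0.25,-0.55,0.15,-20, 60,-0.25,-0.55,0.15,-20, 60,-0.25,-0.55,0.15,-20, 60,-0.25,-0.55,0.15,-20, 60,-0.25,-0.55,0.15,-20]'
python3 - <<'E'
from h import *
for c in('top','side'):
    im=optics.grab_frame(c); np.save(f'pics/{c}5.npy',im)
t=np.load('pics/top5.npy')
cv2.imwrite('pics/v7.png',cv2.resize(t[115:220,140:365],None,fx=3.5,fy=3.5,interpolation=cv2.INTER_CUBIC))
E
sed -i "s/{c}0.npy/{c}5.npy/" m1.py; python3 m1.py
```

```text
clock: 15.25
position: [0.6862, 0.0738, 0.0746]
tool_rot: [-3.141, -0.0, 1.738]
ft_force: [1.0, 0.0, -0.2]
opening: 0.0239
clock: 16.92
position: [0.4749, -0.3501, 0.2253]
tool_rot: [3.141, 0.0, 1.391]
ft_force: [0.7, 0.1, 0.8]
opening: 0.0511
nest angle [0.6018 0.2035 0.049  0.0728] [0.6018 0.2035 0.049  1.    ]
nest tee [0.6058 0.1308 0.0747 0.1323] [0.6058 0.1308 0.0747 1.    ]
nest yoke [0.5223 0.1971 0.1026 0.1784] [0.5413 0.1726 0.5783 0.9347]
nest zed [0.529  0.1246 0.0936 0.1145] [0.5293 0.1205 0.1146 0.5067]
part angle [ 0.4718 -0.1039  0.1514  0.965 ] [ 0.4718 -0.1039  0.1514  1.    ]
part tee [ 0.4645 -0.3071 -0.4088  0.8335] [ 0.4659 -0.3091 -0.3376  0.0439]
part zed [ 0.5589 -0.3043  3.1853  0.1705] [ 0.5606 -0.3086  3.2901  0.0732]
part yoke [ 0.4731 -0.2112  0.3174  0.162 ] [ 0.4752 -0.2141  0.3572  0.4052]
```

View pics/v7.png

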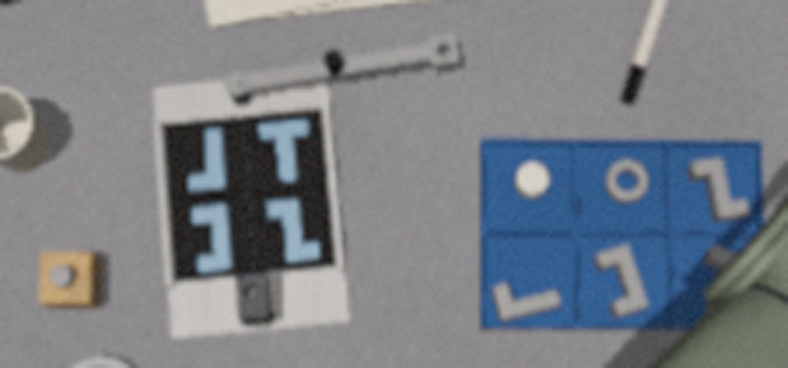

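```bash
cat >> h.py <<'E'
def fitxy(c,im,n,p0,kind,seeds,z0=.004,off=(-.006,0,.006)):
    r=[fit(c,im,n,(p0[0]+a,p0[1]+b,y),kind,z0) for a in off for b in off for y in seeds]
    return min(r,key=lambda q:q[3])
E
python3 - <<'E'
from h import *
import h
T={k:np.load(f'pics/top{k}.npy') for k in(0,5)}
W=lambda a:[a-.15,a+.15]
for k,n,p,y in((0,'angle',(.473,-.108),(-2.7)),(5,'angle',(.452,-.108),(-2.8)),(0,'tee',(.466,-.305),-.3)):
    r=fitxy('top',T[k],n,p,'part',[y+d for d in(-.5,0,.5,1.6,3.1)]); print(k,n,np.round(r,4))
# nests: fixed yaw scan
g=dict(angle=(.6018,.204),tee=(.606,.1308),yoke=(.5227,.1975),zed=(.529,.1247))
for n,(x,y) in g.items():
    for k in T:
        r=[fit('top',T[k],n,(x+a,y+b,.066),'nest') for a in(-.003,.003) for b in(-.003,.003)]
        print(n,k,np.round(min(r,key=lambda q:q[3]),4))
E
```

```text
0 angle [ 0.4725 -0.1101 -1.1734  0.3237]
5 angle [ 0.4468 -0.1111 -1.5114  0.4318]
0 tee [ 0.4672 -0.3063 -0.3096  0.3306]
angle 0 [0.6017 0.2042 0.0711 0.1254]
angle 5 [0.6018 0.2032 0.0551 0.0714]
tee 0 [0.6068 0.1312 0.0291 0.1245]
tee 5 [0.6062 0.1313 0.0589 0.1398]
yoke 0 [0.523  0.1973 0.0739 0.216 ]
yoke 5 [0.5231 0.1972 0.0797 0.1582]
zed 0 [0.5288 0.1243 0.0698 0.1185]
zed 5 [0.529  0.1246 0.0935 0.114 ]
```

```bash
python3 -m crank '[60,-0.01,0.045,0,-97.5, 60,-0.01,0.045,-0.03,-97.5, 60,-0.01,0.045,-0.07,-97.5, 60,-0.01,0.045,-0.1,-97.5, 60,-0.01,0.045,-0.1,-97.5, 60,-0.01,0.045,-0.1,-97.5, 60,-0.01,0.045,-0.1,-97.5, 60,-0.01,0.045,-0.1,-97.5, 60,-0.01,0.045,-0.1,-97.5, 60,-0.01,0.045,-0.1,-97.5, 60,-0.01,0.045,-0.1,-97.5, 60,-0.01,0.045,-0.1,-97.5, 60,-0.01,0.045,-0.1,-97.5, 60,-0.01,0.045,-0.1,-97.5, 60,-0.01,0.045,-0.1,-97.5, 60,-0.01,0.045,-0.1,-97.5, 60,-0.01,0.045,-0.1,-97.5]' 60
python3 - <<'E'
from h import *
im=optics.grab_frame('side'); np.save('pics/side6.npy',im)
cv2.imwrite('pics/v8.png',cv2.resize(im[205:300,225:325],None,fx=6,fy=6,interpolation=cv2.INTER_CUBIC))
print(ctrl.get_obs()['position'],ctrl.get_obs()['tool_rot'])
E
```

```text
clock: 18.43
position: [0.4661, -0.3032, 0.1252]
tool_rot: [-3.141, 0.0, -0.309]
ft_force: [0.6, -1.7, 0.3]
opening: 0.0514
[ 0.46613755 -0.30327417  0.12523743] [-3.14146535e+00  5.86136721e-05 -3.08840416e-01]
```

View pics/v8.png

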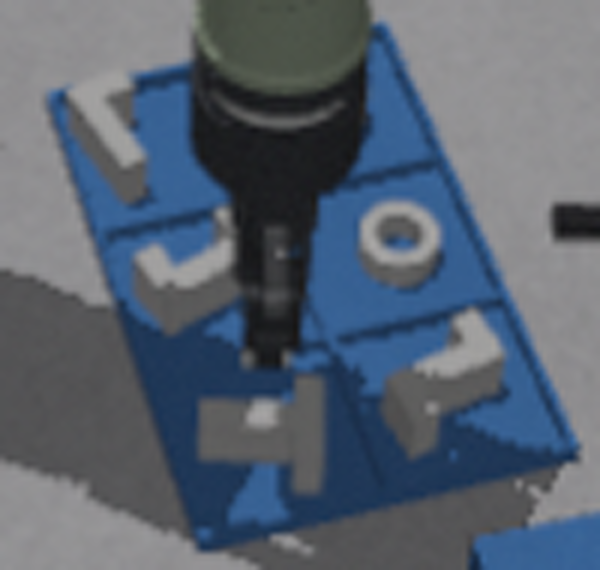

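```bash
python3 -m crank '[60,-0.0015,-0.0015,-0.03,0, 60,-0.0015,-0.0015,-0.06,0, 60,-0.0015,-0.0015,-0.08,0, 60,-0.0015,-0.0015,-0.093,0, 60,-0.0015,-0.0015,-0.093,0, 8,-0.0015,-0.0015,-0.093,0, 8,-0.0015,-0.0015,-0.093,0, 8,-0.0015,-0.0015,-0.093,0, 8,-0.0015,-0.0015,-0.093,0, 8,-0.0015,-0.0015,-0.093,0, 8,-0.0015,-0.0015,-0.093,0, 8,-0.0015,-0.0015,-0.093,0, 8,-0.0015,-0.0015,-0.093,0, 8,-0.0015,-0.0015,-0.093,0, 8,-0.0015,-0.0015,-0.093,0]' 60; python3 -c "
from h import *
o=ctrl.get_obs(); print(o['position'],o['tool_rot'],o['ft_force'],o['wrist_torque'],o['opening'])"
```

```text
clock: 19.73
position: [0.4661, -0.3064, 0.0343]
tool_rot: [3.14, -0.004, -0.31]
ft_force: [-0.4, 0.3, 6.6]
opening: 0.0124
[ 0.46607459 -0.30640636  0.03433725] [ 3.1398825  -0.00377786 -0.3101681 ] [-0.43401334  0.26718254  6.56252089] [0.02897788 0.0526399  0.01139429] 0.012397703810635728
```

```bash
python3 -m crank '[8,0,0,0.03,0, 8,0,0,0.07,0, 8,0,0.0,0.1,0, 8,0.02,0.06,0.1,21.4, 8,0.1394,0.4374,0.1,21.4, 8,0.1394,0.4374,0.1,21.4, 8,0.1394,0.4374,0.1,21.4, 8,0.1394,0.4374,0.1,21.4, 8,0.1394,0.4374,0.1,21.4, 8,0.1394,0.4374,0.1,21.4, 8,0.1394,0.4374,0.1,21.4, 8,0.1394,0.4374,0.1,21.4, 8,0.1394,0.4374,0.1,21.4, 8,0.1394,0.4374,0.1,21.4, 8,0.1394,0.4374,0.1,21.4, 8,0.1394,0.4374,0.1,21.4, 8,0.1394,0.4374,0.07,21.4, 8,0.1394,0.4374,0.045,21.4, 8,0.1394,0.4374,0.032,21.4, 8,0.1394,0.4374,0.032,21.4]' 60
python3 - <<'E'
from h import *
for c in('top','side'):
  im=optics.grab_frame(c); np.save(f'pics/{c}7.npy',im)
cv2.imwrite('pics/v9.png',cv2.resize(im[110:190,200:300],None,fx=7,fy=7,interpolation=cv2.INTER_CUBIC))
o=ctrl.get_obs(); print(o['position'],o['tool_rot'],o['ft_force'],o['opening'])
E
```

```text
clock: 21.4
position: [0.6, 0.1306, 0.0599]
tool_rot: [3.141, 0.01, 0.062]
ft_force: [-1.1, -0.3, -1.2]
opening: 0.0125
[0.60366659 0.13120075 0.0640654 ] [3.14144066e+00 1.28414512e-03 6.18590828e-02] [ 0.27603548  0.03391917 -0.25236003] 0.012647255690229328
```

View pics/v9.png

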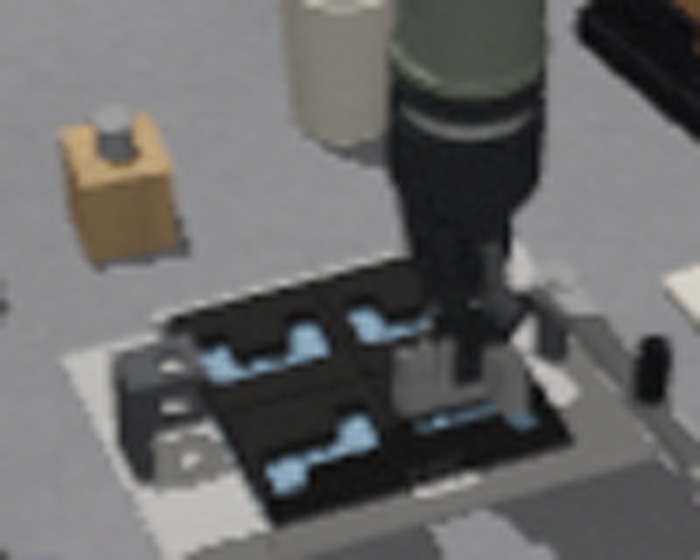

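```bash
python3 -m crank '[8,0.0018,0,0,0, 8,0.0018,0,-0.006,0, 8,0.0018,0,-0.012,0, 8,0.0018,0,-0.015,0, 8,0.0018,0,-0.018,0, 8,0.0018,0,-0.018,0, 8,0.0018,0,-0.018,0]' 60
python3 - <<'E'
from h import *
o=ctrl.get_obs(); print(o['position'],o['tool_rot'],o['ft_force'],o['wrist_torque'],o['opening'])
E
```

```text
clock: 22.08
position: [0.6076, 0.1322, 0.052]
tool_rot: [3.141, -0.003, 0.064]
ft_force: [-8.7, -1.7, 23.8]
opening: 0.0124
[0.60758666 0.13222761 0.05195457] [ 3.14083934e+00 -2.79038228e-03  6.37512171e-02] [-8.72610141 -1.72850862 23.78005327] [-3.35628277e-01  1.69114052e+00 -1.59714877e-03] 0.012382709669611604
```

```bash
python3 -m crank '[8,-0.001,0,0.002,0, 8,-0.0015,0,0.002,0, 8,-0.002,0,0.002,0, 8,-0.002,0,0.002,0]' 60; python3 -m crank '[8,-0.001,0,0,0, 8,-0.0015,0,0,0, 8,-0.002,0,0,0, 8,-0.002,0,0,0]' 60
```

```text
clock: 22.42
position: [0.6072, 0.1322, 0.0522]
tool_rot: [3.141, -0.008, 0.063]
ft_force: [-1.0, -0.9, 12.0]
opening: 0.0125
clock: 22.75
position: [0.607, 0.1322, 0.0523]
tool_rot: [3.141, -0.012, 0.063]
ft_force: [3.5, -1.4, 6.4]
opening: 0.0127
```

```bash
python3 -m crank '[8,0,0,0.006,0, 8,0,0,0.008,0, 8,0,0,0.008,0, 8,0,0,0.008,0, 8,0,0,0.008,0]' 60;python3 - <<'E'
from h import *
for c in('top','side'):
  im=optics.grab_frame(c); np.save(f'pics/{c}8.npy',im)
o=ctrl.get_obs(); print(o['position'],o['tool_rot'],o['ft_force'],o['wrist_torque'],o['opening'])
# part in hand: fit with side view vs nest
for z in(.0245,.027,.03): print(z,fit('side',np.load('pics/side8.npy'),'tee',(.608,.128,.062),'nest'))
E
```

```text
clock: 23.17
position: [0.6009, 0.1323, 0.0554]
tool_rot: [-3.142, 0.002, 0.063]
ft_force: [-0.5, -1.1, -1.2]
opening: 0.0126
[0.60110411 0.13225593 0.05549841] [3.14157747e+00 1.64129489e-03 6.32286969e-02] [-0.72333054  0.17707973 -1.51694937] [0.03939729 0.04731464 0.05083114] 0.01223087516725485
0.0245 [0.60765278 0.12751976 0.09496421 0.71207166]
0.027 [0.60765278 0.12751976 0.09496421 0.71207166]
0.03 [0.60765278 0.12751976 0.09496421 0.71207166]
```

```bash
python3 -m crank '[8,0.004,-0.001,0,0, 8,0.004,-0.001,-0.003,0, 8,0.004,-0.001,-0.006,0, 8,0.004,-0.001,-0.006,0, 8,0.004,-0.001,-0.006,0]' 60;python3 -m crank '[8,-0.001,0,0,0,8,-0.002,0,0,0,8,-0.002,0,0,0]'
```

```text
clock: 23.68
position: [0.6069, 0.1312, 0.0523]
tool_rot: [3.141, -0.002, 0.063]
ft_force: [-2.8, -1.3, 9.0]
opening: 0.0127
clock: 23.93
position: [0.6066, 0.1312, 0.0523]
tool_rot: [3.141, -0.006, 0.063]
ft_force: [1.7, 0.5, 6.0]
opening: 0.0122
```

```bash
for i in 1; do python3 -m crank '[8,0,0,0.006,0,8,0,0,0.006,0,8,0,0,0.003,0,8,0,0,0,0,8,0,0,-0.001,0,8,0,0,-0.001,0]'; python3 -m crank '[8,0,0,0.006,0,8,-0.0015,0,0.007,0,8,-0.0015,0,0.003,0,8,-0.0015,0,0,0,8,-0.0015,0,-0.001,0,8,-0.0015,0,-0.001,0]';python3 -m crank '[8,0,0,0.006,0,8,0.005,0,0.008,0,8,0.005,0,0.003,0,8,0.005,0,0,0,8,0.005,0,0,0,8,0.005,0,0,0]'; done
```

```text
clock: 24.43
position: [0.6035, 0.1313, 0.0523]
tool_rot: [3.141, 0.002, 0.064]
ft_force: [-9.9, -1.1, 19.9]
opening: 0.0128
clock: 24.93
position: [0.6025, 0.1314, 0.0522]
tool_rot: [3.141, 0.001, 0.064]
ft_force: [-11.8, -1.3, 26.4]
opening: 0.0123
clock: 25.43
position: [0.6087, 0.1312, 0.0471]
tool_rot: [-3.142, -0.003, 0.063]
ft_force: [6.1, 0.7, -3.9]
opening: 0.0122
```

```bash
python3 -m crank '[8,0.001,0,-0.003,0,8,0.001,0,-0.006,0,8,0.001,0,-0.009,0,8,0.001,0,-0.009,0,8,0.001,0,-0.009,0]'; python3 -c "
from h import *
o=ctrl.get_obs(); print(o['position'],o['tool_rot'],o['ft_force'])"
```

```text
clock: 25.85
position: [0.6089, 0.1312, 0.0404]
tool_rot: [3.141, -0.001, 0.063]
ft_force: [0.1, 0.8, 7.6]
opening: 0.0122
[0.60891335 0.13122525 0.04037785] [ 3.14142070e+00 -7.81425903e-04  6.32698913e-02] [0.05288813 0.79395713 7.60140375]
```

```bash
python3 -m crank '[30,0,0,0,0,30,0,0,0,0,30,0,0,0,0,30,0,0,0,0,30,0,0,0.04,0,30,0,0,0.08,0,30,0,0,0.12,0,30,0,0,0.14,0,30,0,0,0.14,0,30,0,0,0.14,0]'
cat > m2.py <<'E'
from h import *
import sys
k=sys.argv[1]; I={c:optics.grab_frame(c) for c in('top','side')}
for c in I: np.save(f'pics/{c}{k}.npy',I[c])
P=dict(zed=((.559,-.304),[.1,.4,-.2]),yoke=((.473,-.211),[.3,0.,.6]),angle=((.452,-.108),[-1.2,-1.5,-.9,-1.8]))
for n in sys.argv[2:]:
    p,s=P[n]
    for c,d in(('top',(0,0)),('side',(.0015,-.003))):
        r=fitxy(c,I[c],n,(p[0]+d[0],p[1]+d[1]),'part',s); print(n,c,np.round(r,4))
E
python3 m2.py 9 zed yoke angle
python3 - <<'E'
from h import *
t=np.load('pics/top9.npy');s=np.load('pics/side9.npy')
a=cv2.resize(t[155:215,270:365],None,fx=6,fy=6,interpolation=cv2.INTER_CUBIC)
b=cv2.resize(s[110:170,205:300],None,fx=6,fy=6,interpolation=cv2.INTER_CUBIC)
cv2.imwrite('pics/v10.png',cv2.resize(np.vstack([a,b]),None,fx=.8,fy=.8,interpolation=cv2.INTER_AREA))
E
```

```text
clock: 26.68
position: [0.6092, 0.1313, 0.181]
tool_rot: [-3.142, -0.003, 0.063]
ft_force: [-0.2, -0.2, -0.8]
opening: 0.0256
zed top [ 0.559  -0.3046  0.038   0.1401]
zed side [ 0.56   -0.3093  0.1671  0.0724]
yoke top [ 0.4726 -0.2124  0.2952  0.163 ]
yoke side [ 0.4751 -0.2144  0.3366  0.1196]
angle top [ 0.447  -0.1112 -1.5026  0.4325]
angle side [ 0.4478 -0.1123 -1.4131  0.707 ]
```

View pics/v10.png

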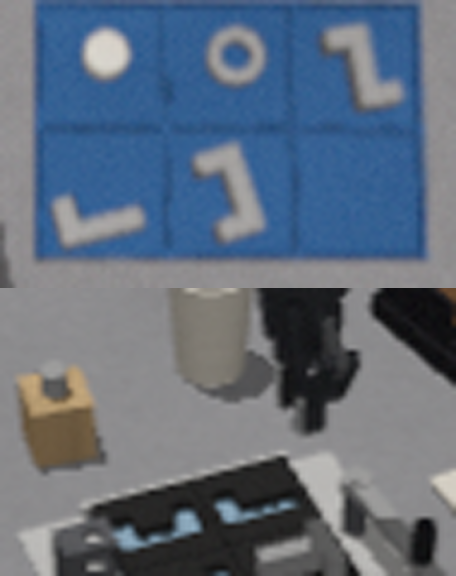

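```bash
sed -i "s/np.ones((9,9))/np.ones((5,5))/" h.py
cat > m3.py <<'E'
from h import *
import sys
I={c:np.load(f'pics/{c}{sys.argv[1]}.npy') for c in('top','side')}
P=dict(zed=((.559,-.304),[.05,.2,.35]),yoke=((.473,-.211),[.3,0.15]),angle=((.452,-.108),[-1.2,-1.5]))
for n in sys.argv[2:]:
    p,s=P[n]
    for c,d in(('top',(0,0)),('side',(.0015,-.003))):
        for z0 in(.004,.0): 
            r=fitxy(c,I[c],n,(p[0]+d[0],p[1]+d[1]),'part',s,z0=z0); print(n,c,z0,np.round(r,4))
E
python3 m3.py 9 zed yoke angle
python3 - <<'E'
from h import *
t=np.load('pics/top9.npy'); f=feat(t,'part'); u,v=map(int,proj('top',[[.559,-.304,.03]])[0])
print((f[v-12:v+13,u-11:u+12]*100).astype(int))
E
```

```text
zed top 0.004 [ 0.5599 -0.3057  0.1471  0.0145]
zed top 0.0 [ 0.5606 -0.3065  0.1488  0.0146]
zed side 0.004 [ 0.5611 -0.3088  0.1484  0.0133]
zed side 0.0 [ 0.5625 -0.3061  0.1429  0.0148]
yoke top 0.004 [ 0.471  -0.2119  0.2889  0.0341]
yoke top 0.0 [ 0.4712 -0.2125  0.2888  0.0352]
yoke side 0.004 [ 0.4723 -0.215   0.2988  0.0172]
yoke side 0.0 [ 0.4732 -0.2124  0.2953  0.0179]
angle top 0.004 [ 0.4458 -0.1096 -1.4117  0.1051]
angle top 0.0 [ 0.4463 -0.1102 -1.4068  0.1055]
angle side 0.004 [ 0.4478 -0.1169 -1.3656  0.5037]
angle side 0.0 [ 0.4482 -0.1131 -1.3914  0.5003]
[[47 46 46 44 44 46 43 46 43 41 45 42 42 47 43 48 49 44 38 44 43 41 45]
 [50 50 48 45 49 45 44 46 54 49 46 48 48 51 49 46 48 51 45 46 49 48 47]
 [45 48 48 45 48 44 44 46 43 46 49 44 43 45 49 48 46 43 45 46 43 46 49]
 [46 47 45 48 42 44 39 40 35 34 30 27 27 34 44 48 46 46 51 46 44 45 54]
 [50 46 49 42 37 27 21 16 13 11  9  7  8 19 37 47 47 47 47 53 45 47 46]
 [46 50 44 42 19  9  4  2  0  0  0  0  0 10 30 49 48 47 45 47 48 45 46]
 [49 48 43 29  7  0  0  0 -1 -1 -1 -1  0  7 26 43 49 46 46 45 47 47 49]
 [50 45 40 25 
[... 582 characters left out ...]
45 46 41 25  2 -1  0  0  1  9 22 27 23 21 30 44 48]
 [46 48 47 46 48 43 44 48 43 35  6 -1  0 -1  0  3  8  8  6  6 17 36 48]
 [45 43 46 46 47 47 45 47 45 33 10  0 -1 -1  0  0  0  0  0  0 10 30 44]
 [47 50 44 46 44 46 47 46 45 38 16 -1 -1  0  0 -1  0  0 -1  0  7 26 40]
 [46 47 43 44 44 48 45 46 45 40 22  0 -2 -1  0 -1 -1 -1 -1  0 10 29 44]
 [46 45 45 47 47 46 45 45 47 45 27  2 -2 -1 -1 -1  0  0  3 10 23 40 47]
 [47 46 47 44 50 48 45 48 50 45 31 11  3  5  7 10 14 17 25 34 42 45 46]
 [45 45 47 48 46 44 47 47 46 43 38 31 25 30 35 40 39 42 47 46 45 44 43]
 [46 49 47 43 44 46 46 45 47 46 46 43 45 44 42 48 50 47 46 45 45 44 45]
 [51 46 42 48 46 45 45 46 46 50 46 47 45 47 47 44 45 47 47 46 46 48 47]]
```

Run:
```python
from h import *
T={k:np.load(f'pics/top{k}.npy') for k in(0,5,9)}; s0=np.load('pics/side0.npy')
print('tee',np.round(fitxy('top',T[0],'tee',(.467,-.306),'part',[-.3]),4),np.round(fitxy('side',s0,'tee',(.467,-.309),'part',[-.3]),4))
# angle with outside-bin painted blue
t=T[9].copy(); m=np.zeros(t.shape[:2],np.uint8)
hsv=cv2.cvtColor(t,cv2.COLOR_BGR2HSV); bl=((hsv[...,1]>120)&(hsv[...,0]>95)&(hsv[...,0]<125)).astype(np.uint8)
pts=np.argwhere(bl[150:215,270:365])[:,::-1]+[270,150]; pts=pts[(pts[:,0]<360)&(pts[:,1]<211)]
hull=cv2.convexHull(pts.astype(np.int32)); cv2.fillPoly(m,[hull],1); m=cv2.erode(m,np.ones((3,3)))
t[m==0]=np.median(t[(bl>0)&(m>0)],axis=0)
print('angle',np.round(fitxy('top',t,'angle',(.448,-.109),'part',[-1.2,-1.4]),4))
# nest fits using saturation-like feature, normalized
h0=feat
import h
h.feat=lambda im,kind: (im[...,0].astype(float)-im[...,2])
g=dict(angle=(.6018,.204),tee=(.606,.1308),yoke=(.5227,.1975),zed=(.529,.1247))
for n,(x,y) in g.items():
    print(n,np.round(fitxy('top',T[5],n,(x,y),'nest',[.066],off=(-.003,.003)),4))
```

```text
tee [ 0.4642 -0.3062 -0.3134  0.0692] [ 0.466  -0.3094 -0.3351  0.0169]
angle [ 0.4451 -0.1102 -1.3305  0.0306]
angle [0.6027 0.2037 0.0536 0.1285]
tee [0.6084 0.1313 0.0945 0.1148]
yoke [0.522  0.1975 0.1147 0.1165]
zed [0.5267 0.1247 0.0839 0.1077]
```

```bash
python3 -m crank '[50,-0.01,-0.04,0,4.8, 50,-0.0478,-0.437,0,4.8, 50,-0.0478,-0.437,0,4.8, 50,-0.0478,-0.437,0,4.8, 50,-0.0478,-0.437,0,4.8, 50,-0.0478,-0.437,0,4.8, 50,-0.0478,-0.437,0,4.8, 50,-0.0478,-0.437,0,4.8, 50,-0.0478,-0.437,0,4.8, 50,-0.0478,-0.437,0,4.8, 50,-0.0478,-0.437,0,4.8, 50,-0.0478,-0.437,0,4.8, 50,-0.0478,-0.437,0,4.8, 50,-0.0478,-0.437,0,4.8, 50,-0.0478,-0.437,0,4.8, 50,-0.0478,-0.437,-0.04,4.8, 50,-0.0478,-0.437,-0.08,4.8, 50,-0.0478,-0.437,-0.08,4.8, 50,-0.0478,-0.437,-0.08,4.8]' 60; python3 m2.py 10 2>/dev/null; python3 -c "
from h import *
print(ctrl.get_obs()['position'],ctrl.get_obs()['tool_rot'])
s=np.load('pics/side10.npy'); print(fitxy('side',s,'zed',(.561,-.309),'part',[.15],off=(0,)))"
```

```text
clock: 28.37
position: [0.5585, -0.3025, 0.0961]
tool_rot: [-3.136, 0.006, 0.149]
ft_force: [0.2, -1.1, 1.1]
opening: 0.0427
[ 0.56191407 -0.3055918   0.10129339] [ 3.13969688e+00 -1.96635584e-03  1.48280369e-01]
[ 0.56130648 -0.30865215  0.13933187  0.18479382]
```

Zed still in place. Descend and grip.

```bash
python3 -m crank '[50,-0.0005,0,-0.03,0, 50,-0.0005,0,-0.055,0, 50,-0.0005,0,-0.069,0, 50,-0.0005,0,-0.069,0, 50,-0.0005,0,-0.069,0, 8,-0.0005,0,-0.069,0, 8,-0.0005,0,-0.069,0, 8,-0.0005,0,-0.069,0, 8,-0.0005,0,-0.069,0, 8,-0.0005,0,-0.069,0, 8,-0.0005,0,-0.069,0, 8,-0.0005,0,-0.069,0, 8,-0.0005,0,-0.069,0, 8,-0.0005,0,-0.069,0]' 60; python3 -c "
from h import *
o=ctrl.get_obs(); print(o['position'],o['tool_rot'],o['ft_force'],o['wrist_torque'],o['opening'])"
```

```text
clock: 29.63
position: [0.5618, -0.307, 0.0329]
tool_rot: [3.138, -0.003, 0.147]
ft_force: [0.0, -0.1, 6.6]
opening: 0.0123
[ 0.56176122 -0.30698128  0.03290933] [ 3.13836343 -0.00338038  0.14692244] [ 0.01354809 -0.14171475  6.60644394] [0.04616884 0.03884411 0.02510106] 0.012262228618203754
```

```bash
python3 -m crank '[8,0,0,0.03,0, 8,0,0,0.07,0, 8,0,0,0.1,0, 8,-0.0328,0.4322,0.1,-4.7, 8,-0.0328,0.4322,0.1,-4.7, 8,-0.0328,0.4322,0.1,-4.7, 8,-0.0328,0.4322,0.1,-4.7, 8,-0.0328,0.4322,0.1,-4.7, 8,-0.0328,0.4322,0.1,-4.7, 8,-0.0328,0.4322,0.1,-4.7, 8,-0.0328,0.4322,0.1,-4.7, 8,-0.0328,0.4322,0.1,-4.7, 8,-0.0328,0.4322,0.1,-4.7, 8,-0.0328,0.4322,0.1,-4.7, 8,-0.0328,0.4322,0.1,-4.7, 8,-0.0328,0.4322,0.07,-4.7, 8,-0.0328,0.4322,0.045,-4.7, 8,-0.0328,0.4322,0.032,-4.7, 8,-0.0328,0.4322,0.032,-4.7, 8,-0.0328,0.4322,0.032,-4.7]' 60; python3 -m crank '[8,0,0,0,0,8,0,0,0,0]'
```

```text
clock: 31.3
position: [0.5266, 0.1255, 0.0616]
tool_rot: [3.141, 0.002, 0.064]
ft_force: [-0.9, 0.2, -0.3]
opening: 0.0123
clock: 31.47
position: [0.5289, 0.126, 0.064]
tool_rot: [3.142, -0.003, 0.064]
ft_force: [-1.2, -0.3, -0.9]
opening: 0.0125
```

```bash
python3 -m crank '[8,0,0,-0.006,0,8,0,0,-0.012,0,8,0,0,-0.016,0,8,0,0,-0.016,0,8,0,0,-0.016,0]'; python3 -c "
from h import *
o=ctrl.get_obs(); print(o['position'],o['tool_rot'],o['ft_force'],o['wrist_torque'],o['opening'])"
```

```text
clock: 31.88
position: [0.5286, 0.1256, 0.0469]
tool_rot: [3.14, -0.003, 0.066]
ft_force: [2.0, -3.8, 0.4]
opening: 0.0123
[0.52859981 0.12562923 0.04692681] [ 3.13987694e+00 -2.85605842e-03  6.55527501e-02] [ 2.01639369 -3.80109899  0.4218683 ] [-0.62836833 -0.42710205  0.08772939] 0.012317356389789518
```

```bash
python3 -m crank '[8,0.0005,-0.001,-0.003,0,8,0.0005,-0.001,-0.006,0,8,0.0005,-0.001,-0.010,0,8,0.0005,-0.001,-0.010,0,8,0.0005,-0.001,-0.010,0]'; python3 -c "
from h import *
o=ctrl.get_obs(); print(o['position'],o['tool_rot'],o['ft_force'],o['wrist_torque'],o['opening'])"
```

```text
clock: 32.3
position: [0.5276, 0.1254, 0.0388]
tool_rot: [3.141, 0.002, 0.065]
ft_force: [-8.1, -2.9, 21.9]
opening: 0.0125
[0.5276332  0.12538836 0.03880565] [3.14110520e+00 1.52216735e-03 6.53565113e-02] [-8.14642519 -2.90810796 21.8635341 ] [-0.55017855  1.21884076  0.00911682] 0.01250841497799079
```

```bash
python3 -m crank '[30,0,0,0.002,0,30,0,0,0.002,0,30,0,0,0.002,0,30,0,0,0.002,0,30,0,0,0.04,0,30,0,0,0.08,0,30,0,0,0.12,0,30,0,0,0.14,0,30,0,0,0.14,0]'; python3 m2.py 11; python3 m3.py 11 yoke angle
```

```text
clock: 33.05
position: [0.5319, 0.126, 0.1823]
tool_rot: [-3.141, -0.012, 0.065]
ft_force: [1.5, -0.7, 0.8]
opening: 0.026
yoke top 0.004 [ 0.4705 -0.2119  0.2732  0.0327]
yoke top 0.0 [ 0.4716 -0.2126  0.2868  0.0341]
yoke side 0.004 [ 0.4722 -0.2149  0.3018  0.0163]
yoke side 0.0 [ 0.4732 -0.2124  0.2953  0.0171]
angle top 0.004 [ 0.4459 -0.1099 -1.4019  0.1024]
angle top 0.0 [ 0.4462 -0.11   -1.4076  0.1025]
angle side 0.004 [ 0.4478 -0.1169 -1.3656  0.5035]
angle side 0.0 [ 0.4482 -0.1131 -1.3914  0.4999]
```

```bash
python3 -m crank '[45,-0.01,-0.04,0,12.8, 45,-0.056,-0.338,0,12.8, 45,-0.056,-0.338,0,12.8, 45,-0.056,-0.338,0,12.8, 45,-0.056,-0.338,0,12.8, 45,-0.056,-0.338,0,12.8, 45,-0.056,-0.338,0,12.8, 45,-0.056,-0.338,0,12.8, 45,-0.056,-0.338,0,12.8, 45,-0.056,-0.338,0,12.8, 45,-0.056,-0.338,0,12.8, 45,-0.056,-0.338,0,12.8, 45,-0.056,-0.338,-0.04,12.8, 45,-0.056,-0.338,-0.08,12.8, 45,-0.056,-0.338,-0.08,12.8, 45,-0.056,-0.338,-0.08,12.8, 45,-0.056,-0.338,-0.08,12.8, 45,-0.056,-0.338,-0.08,12.8]' 60; python3 -c "
from h import *
o=ctrl.get_obs(); print(o['position'],o['tool_rot'])"
```

```text
clock: 34.65
position: [0.4737, -0.213, 0.0989]
tool_rot: [3.138, -0.003, 0.29]
ft_force: [-0.4, -0.6, 0.2]
opening: 0.0385
[ 0.4737454  -0.21302318  0.0989047 ] [ 3.13791743 -0.00315029  0.28950147]
```

```bash
python3 -m crank '[45,-0.0012,0.001,-0.03,0, 45,-0.0012,0.001,-0.055,0, 45,-0.0012,0.001,-0.067,0, 45,-0.0012,0.001,-0.067,0, 45,-0.0012,0.001,-0.067,0, 8,-0.0012,0.001,-0.067,0, 8,-0.0012,0.001,-0.067,0, 8,-0.0012,0.001,-0.067,0, 8,-0.0012,0.001,-0.067,0, 8,-0.0012,0.001,-0.067,0, 8,-0.0012,0.001,-0.067,0, 8,-0.0012,0.001,-0.067,0, 8,-0.0012,0.001,-0.067,0, 8,-0.0012,0.001,-0.067,0]' 60; python3 -c "
from h import *
o=ctrl.get_obs(); print(o['position'],o['tool_rot'],o['ft_force'],o['wrist_torque'],o['opening'])"
```

```text
clock: 35.82
position: [0.4723, -0.2128, 0.0314]
tool_rot: [3.138, -0.003, 0.288]
ft_force: [-0.0, -0.6, 6.7]
opening: 0.0125
[ 0.47229337 -0.21275243  0.03144553] [ 3.13824298e+00 -2.80445599e-03  2.88242465e-01] [-0.03254926 -0.62770887  6.6682786 ] [0.04010388 0.12984873 0.03200258] 0.01251302514285075
```

```bash
python3 -m crank '[8,0,0,0.03,0, 8,0,0,0.07,0, 8,0,0,0.1,0, 8,0.0517,0.4098,0.1,-12.8, 8,0.0517,0.4098,0.1,-12.8, 8,0.0517,0.4098,0.1,-12.8, 8,0.0517,0.4098,0.1,-12.8, 8,0.0517,0.4098,0.1,-12.8, 8,0.0517,0.4098,0.1,-12.8, 8,0.0517,0.4098,0.1,-12.8, 8,0.0517,0.4098,0.1,-12.8, 8,0.0517,0.4098,0.1,-12.8, 8,0.0517,0.4098,0.1,-12.8, 8,0.0517,0.4098,0.1,-12.8, 8,0.0517,0.4098,0.1,-12.8, 8,0.0517,0.4098,0.1,-12.8, 8,0.0517,0.4098,0.07,-12.8, 8,0.0517,0.4098,0.045,-12.8, 8,0.0517,0.4098,0.033,-12.8, 8,0.0517,0.4098,0.033,-12.8]' 60; python3 -m crank '[8,0,0,0,0,8,0,0,0,0,8,0,0,0,0]'
```

```text
clock: 37.48
position: [0.5189, 0.1959, 0.0587]
tool_rot: [3.14, 0.008, 0.063]
ft_force: [-0.8, 0.1, -1.7]
opening: 0.0126
clock: 37.73
position: [0.524, 0.1981, 0.0642]
tool_rot: [-3.141, -0.004, 0.064]
ft_force: [-0.6, 0.4, -0.6]
opening: 0.0125
```

```bash
python3 -m crank '[8,0,-0.001,-0.006,0,8,0,-0.001,-0.012,0,8,0,-0.001,-0.018,0,8,0,-0.001,-0.018,0,8,0,-0.001,-0.018,0]'; python3 -c "
from h import *
o=ctrl.get_obs(); print(o['position'],o['tool_rot'],o['ft_force'],o['wrist_torque'],o['opening'])"
```

```text
clock: 38.15
position: [0.5217, 0.1972, 0.0436]
tool_rot: [3.141, 0.001, 0.065]
ft_force: [0.6, 0.7, -1.7]
opening: 0.0124
[0.52169486 0.19718341 0.04357001] [3.14139979e+00 1.44522128e-03 6.49788635e-02] [ 0.55387715  0.69377072 -1.67022826] [-0.00923953 -0.0547253   0.03110854] 0.012395396772844883
```

Entered without force; press home.

```bash
python3 -m crank '[8,0.001,0,-0.003,0,8,0.001,0,-0.006,0,8,0.001,0,-0.009,0,8,0.001,0,-0.009,0,8,0.001,0,-0.009,0]'; python3 -c "
from h import *
o=ctrl.get_obs(); print(o['position'],o['tool_rot'],o['ft_force'],o['wrist_torque'],o['opening'])"; python3 -m crank '[30,0,0,0.002,0,30,0,0,0.002,0,30,0,0,0.002,0,30,0,0,0.002,0,30,0,0,0.04,0,30,0,0,0.08,0,30,0,0,0.12,0,30,0,0,0.14,0,30,0,0,0.14,0,30,0,0,0.14,0]'; python3 m2.py 12
python3 - <<'E'
from h import *
t=np.load('pics/top12.npy'); m=np.zeros(t.shape[:2],np.uint8)
hsv=cv2.cvtColor(t,cv2.COLOR_BGR2HSV); bl=((hsv[...,1]>120)&(hsv[...,0]>95)&(hsv[...,0]<125)).astype(np.uint8)
pts=np.argwhere(bl[150:215,270:365])[:,::-1]+[270,150]; pts=pts[(pts[:,0]<360)&(pts[:,1]<211)]
cv2.fillPoly(m,[cv2.convexHull(pts.astype(np.int32))],1); m=cv2.erode(m,np.ones((3,3)))
t[m==0]=np.median(t[(bl>0)&(m>0)],axis=0)
print('angle',np.round(fitxy('top',t,'angle',(.448,-.109),'part',[-1.2,-1.4]),4))
o=np.load('pics/top12.npy')
cv2.imwrite('pics/v11.png',np.hstack([cv2.resize(o[125:215,165:255],None,fx=4.4,fy=4.4,interpolation=cv2.INTER_CUBIC),cv2.resize(np.load('pics/side12.npy')[110:200,205:295],None,fx=4.4,fy=4.4,interpolation=cv2.INTER_CUBIC)]))
E
```

```text
clock: 38.57
position: [0.5236, 0.1974, 0.0374]
tool_rot: [3.141, -0.0, 0.065]
ft_force: [-4.5, -1.2, 12.3]
opening: 0.0128
[0.5236206  0.19735802 0.03743032] [ 3.14138358e+00 -4.41653897e-05  6.52056780e-02] [-4.53953851 -1.20772426 12.34525632] [-0.31422828  0.77201249 -0.01065167] 0.01279309942341363
clock: 39.4
position: [0.5244, 0.1975, 0.1769]
tool_rot: [-3.141, -0.004, 0.065]
ft_force: [0.4, 0.3, -0.8]
opening: 0.0253
angle [ 0.4452 -0.1103 -1.3481  0.0309]
```

View pics/v11.png

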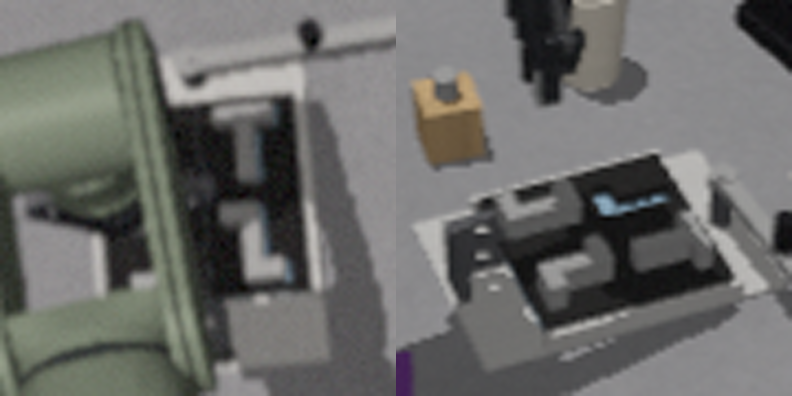

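```bash
python3 -m crank '[45,-0.01,-0.03,0,99, 45,-0.0777,-0.3078,0,99, 45,-0.0777,-0.3078,0,99, 45,-0.0777,-0.3078,0,99, 45,-0.0777,-0.3078,0,99, 45,-0.0777,-0.3078,0,99, 45,-0.0777,-0.3078,0,99, 45,-0.0777,-0.3078,0,99, 45,-0.0777,-0.3078,0,99, 45,-0.0777,-0.3078,0,99, 45,-0.0777,-0.3078,0,99, 45,-0.0777,-0.3078,0,99, 45,-0.0777,-0.3078,0,99, 45,-0.0777,-0.3078,-0.04,99, 45,-0.0777,-0.3078,-0.075,99, 45,-0.0777,-0.3078,-0.075,99, 45,-0.0777,-0.3078,-0.075,99, 45,-0.0777,-0.3078,-0.075,99]' 60; python3 -c "
from h import *
s=optics.grab_frame('side'); np.save('pics/side13.npy',s)
cv2.imwrite('pics/v12.png',cv2.resize(s[190:270,205:305],None,fx=6,fy=6,interpolation=cv2.INTER_CUBIC))
o=ctrl.get_obs(); print(o['position'],o['tool_rot'])"
```

```text
clock: 41.0
position: [0.4455, -0.1105, 0.1004]
tool_rot: [-3.141, -0.001, 1.791]
ft_force: [-0.1, 0.8, 0.2]
opening: 0.0385
[ 0.44656809 -0.11099811  0.10147643] [3.14001151e+00 1.17909242e-03 1.79112751e+00]
```

View pics/v12.png

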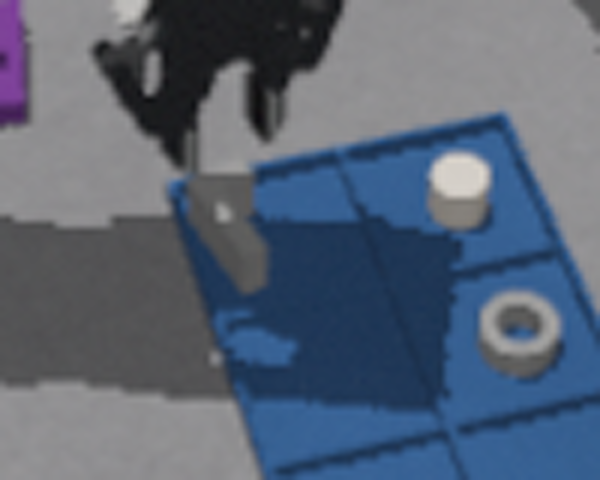

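```bash
python3 -m crank '[45,0,0.0005,-0.03,0, 45,0,0.0005,-0.055,0, 45,0,0.0005,-0.069,0, 45,0,0.0005,-0.069,0, 45,0,0.0005,-0.069,0, 8,0,0.0005,-0.069,0, 8,0,0.0005,-0.069,0, 8,0,0.0005,-0.069,0, 8,0,0.0005,-0.069,0, 8,0,0.0005,-0.069,0, 8,0,0.0005,-0.069,0, 8,0,0.0005,-0.069,0, 8,0,0.0005,-0.069,0, 8,0,0.0005,-0.069,0]' 60; python3 -c "
from h import *
o=ctrl.get_obs(); print(o['position'],o['tool_rot'],o['ft_force'],o['wrist_torque'],o['opening'])"
```

```text
clock: 42.22
position: [0.4477, -0.111, 0.0336]
tool_rot: [3.138, 0.003, 1.793]
ft_force: [0.2, 0.5, 6.6]
opening: 0.013
[ 0.44766103 -0.11099091  0.03355469] [3.13776123e+00 2.92241326e-03 1.79265426e+00] [0.22901008 0.45130236 6.63361993] [ 0.01927452  0.09400115 -0.03252064] 0.01298549402345963
```

```bash
python3 -m crank '[8,0,0,0.03,0, 8,0,0,0.07,0, 8,0,0,0.1,0, 8,0.157,0.3136,0.1,81, 8,0.157,0.3136,0.1,81, 8,0.157,0.3136,0.1,81, 8,0.157,0.3136,0.1,81, 8,0.157,0.3136,0.1,81, 8,0.157,0.3136,0.1,81, 8,0.157,0.3136,0.1,81, 8,0.157,0.3136,0.1,81, 8,0.157,0.3136,0.1,81, 8,0.157,0.3136,0.1,81, 8,0.157,0.3136,0.1,81, 8,0.157,0.3136,0.1,81, 8,0.157,0.3136,0.1,81, 8,0.157,0.3136,0.1,81, 8,0.157,0.3136,0.06,81, 8,0.157,0.3136,0.033,81, 8,0.157,0.3136,0.033,81]' 60; python3 -m crank '[8,0,0,0,0,8,0,0,0,0,8,0,0,0,0,8,0,0,0,0]'
```

```text
clock: 43.88
position: [0.5971, 0.2022, 0.0579]
tool_rot: [-3.14, -0.013, -3.078]
ft_force: [-3.6, -0.7, -3.3]
opening: 0.0122
clock: 44.22
position: [0.6045, 0.2039, 0.067]
tool_rot: [3.141, 0.005, -3.077]
ft_force: [1.0, -0.1, -0.6]
opening: 0.0122
```

```bash
python3 -m crank '[8,0,-0.001,-0.006,0,8,0,-0.001,-0.012,0,8,0,-0.001,-0.019,0,8,0,-0.001,-0.019,0,8,0,-0.001,-0.019,0]'; python3 -c "
from h import *
o=ctrl.get_obs(); print(o['position'],o['tool_rot'],o['ft_force'],o['wrist_torque'],o['opening'])"
```

```text
clock: 44.63
position: [0.6033, 0.2025, 0.0448]
tool_rot: [-3.142, 0.002, -3.077]
ft_force: [3.2, 0.0, -3.5]
opening: 0.0124
[0.60329884 0.20248765 0.04480215] [-3.14156745e+00  1.54498314e-03 -3.07677664e+00] [ 3.1781981   0.04929949 -3.49468504] [ 0.02100346 -0.64883511 -0.00858539] 0.012429564110269499
```

Entered. Press home, release, and swing over for a check view.

```bash
python3 -m crank '[8,0.001,0,-0.003,0,8,0.001,0,-0.006,0,8,0.001,0,-0.008,0,8,0.001,0,-0.008,0,8,0.001,0,-0.008,0]'; python3 -c "
from h import *
o=ctrl.get_obs(); print(o['position'],o['tool_rot'],o['ft_force'],o['wrist_torque'],o['opening'])"; python3 -m crank '[30,0,0,0.002,0,30,0,0,0.002,0,30,0,0,0.002,0,30,0,0,0.002,0,30,0,0,0.04,0,30,0,0,0.08,0,30,0,0,0.12,0,30,0,0,0.14,0,40,0.083,-0.129,0.14,-79,40,0.083,-0.129,0.14,-79,40,0.083,-0.129,0.14,-79,40,0.083,-0.129,0.14,-79,40,0.083,-0.129,0.14,-79,40,0.083,-0.129,0.14,-79,40,0.083,-0.129,0.14,-79,40,0.083,-0.129,0.14,-79,40,0.083,-0.129,0.14,-79,40,0.083,-0.129,0.14,-79,40,0.083,-0.129,0.14,-79,40,0.083,-0.129,0.14,-79]'; python3 -c "
from h import *
for c in('top','side'):
    im=optics.grab_frame(c); np.save(f'pics/{c}14.npy',im)
o=ctrl.get_obs(); print(o['position'],o['tool_rot'])
t=np.load('pics/top14.npy');s=np.load('pics/side14.npy')
cv2.imwrite('pics/v13.png',np.hstack([cv2.resize(a,None,fx=4.4,fy=4.4,interpolation=cv2.INTER_CUBIC) for a in(t[125:215,170:260],s[110:200,205:295])]))
"
```

```text
clock: 45.05
position: [0.6034, 0.2025, 0.0396]
tool_rot: [-3.141, -0.001, -3.076]
ft_force: [-4.6, -1.7, 10.8]
opening: 0.0123
[0.60343153 0.20251914 0.03956321] [-3.14119034e+00 -9.68245858e-04 -3.07646654e+00] [-4.62113613 -1.71728413 10.8062859 ] [-0.24093969  0.66250009 -0.02913364] 0.012258886324198671
clock: 46.72
position: [0.6861, 0.0735, 0.1764]
tool_rot: [-3.14, -0.0, 1.825]
ft_force: [0.5, 0.9, -0.5]
opening: 0.0341
[0.68623801 0.07352734 0.17665929] [-3.14050285e+00 -2.97315381e-04  1.83068999e+00]
```

View pics/v13.png

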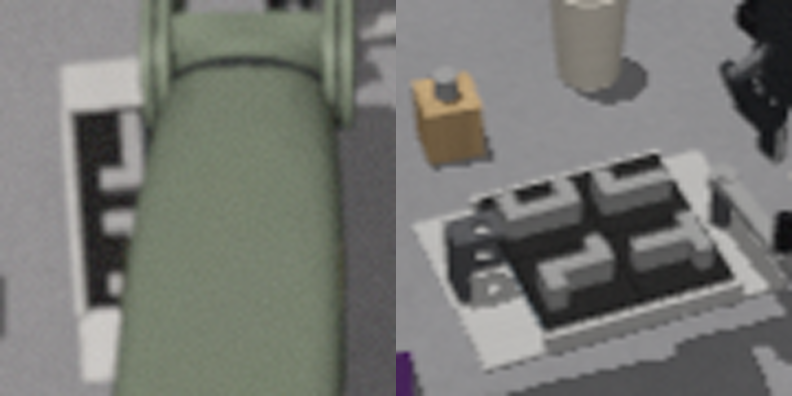

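```bash
python3 -m crank '[50,0,0,0,-5.2,50,0,0,-0.04,-5.2,50,0,0,-0.08,-5.2,50,0,0,-0.1,-5.2,50,0,0,-0.1,-5.2,8,0,0,-0.1,-5.2,8,0,0,-0.1,-5.2,8,0,0,-0.1,-5.2,8,0,0,-0.1,-5.2,8,0,0,-0.1,-5.2,8,0,0,-0.1,-5.2,8,0,0,-0.1,-5.2,8,0,0,-0.1,-5.2]' 20; python3 -c "
from h import *
o=ctrl.get_obs(); print(o['position'],o['tool_rot'],o['ft_force'],o['opening'])
x,y=o['position'][:2]
P=np.array([.6696,.1725]); a=np.arctan2(y-P[1],x-P[0]); print('angle',a-np.pi-.064+2*np.pi,np.hypot(x-P[0],y-P[1]))
th=a-np.pi-.064+2*np.pi
for k in range(1,18):
    t=max(th-k*np.radians(6),-.03); aa=np.pi+.064+t; q=P+.1*np.array([np.cos(aa),np.sin(aa)]); print(np.round(q-[x,y],4),round(np.degrees(t-th),1))
"
```

```text
clock: 47.9
position: [0.6881, 0.0735, 0.0795]
tool_rot: [3.138, 0.001, 1.737]
ft_force: [0.6, -0.2, 5.7]
opening: 0.0168
[0.68808865 0.07349675 0.07945837] [3.13779773e+00 7.36120751e-04 1.73703692e+00] [ 0.62986296 -0.18999849  5.74700095] 0.016832173156095632
angle 1.6914176661821543 0.10071481850864929
[-0.0105 -0.0007] -6.0
[-0.021 -0.001] -12.0
[-0.0314 -0.0002] -18.0
[-0.0417  0.0017] -24.0
[-0.0517  0.0047] -30.0
[-0.0614  0.0087] -36.0
[-0.0706  0.0137] -42.0
[-0.0793  0.0196] -48.0
[-0.0872  0.0264] -54.0
[-0.0944  0.034 ] -60.0
[-0.1008  0.0423] -66.0
[-0.1063  0.0512] -72.0
[-0.1108  0.0606] -78.0
[-0.1143  0.0705] -84.0
[-0.1168  0.0806] -90.0
[-0.1182  0.091 ] -96.0
[-0.1184  0.0956] -98.6
```

```bash
python3 -m crank '[27,0,0,0,0,27,0,0,0,0,27,-0.0105,-0.0007,0,-6,27,-0.021,-0.001,0,-12,27,-0.0314,-0.0002,0,-18,27,-0.0417,0.0017,0,-24,27,-0.0517,0.0047,0,-30,27,-0.0614,0.0087,0,-36,27,-0.0706,0.0137,0,-42,27,-0.0793,0.0196,0,-48,27,-0.0872,0.0264,0,-54,27,-0.0944,0.034,0,-60,27,-0.1008,0.0423,0,-66,27,-0.1063,0.0512,0,-72,27,-0.1108,0.0606,0,-78,27,-0.1143,0.0705,0,-84,27,-0.1168,0.0806,0,-90,27,-0.1182,0.091,0,-96,27,-0.1184,0.0956,0,-96,27,-0.1184,0.0965,0,-96]' 20;  python3 -m crank '[27,0,0.001,0,0,27,0,0.002,0,0,27,0,0.002,0,0,27,0,0.002,0,0]'; python3 -c "
from h import *
o=ctrl.get_obs(); print(o['position'],o['tool_rot'],o['ft_force'],o['opening'])"
```

```text
clock: 49.57
position: [0.5672, 0.1706, 0.0766]
tool_rot: [3.141, 0.002, 0.065]
ft_force: [0.7, -0.3, -0.0]
opening: 0.0231
clock: 49.9
position: [0.5675, 0.1708, 0.0767]
tool_rot: [3.14, 0.002, 0.061]
ft_force: [-1.5, -5.1, -1.0]
opening: 0.0232
[0.56748389 0.17077087 0.07669424] [3.14017243e+00 2.11813536e-03 6.14125772e-02] [-1.4550687  -5.10576803 -1.01418413] 0.023186657215588467
```

```bash
python3 -m crank '[27,0,-0.004,0,0,60,0,-0.004,0,0,60,0,-0.004,0,0,60,0,-0.004,0,0,60,0,-0.004,0.03,0,60,0,-0.004,0.07,0,60,0,-0.004,0.11,0,60,-0.0887,0.1743,0.11,0,60,-0.0887,0.1743,0.11,0,60,-0.0887,0.1743,0.11,0,60,-0.0887,0.1743,0.11,0,60,-0.0887,0.1743,0.11,0,60,-0.0887,0.1743,0.11,0,60,-0.0887,0.1743,0.11,0,60,-0.0887,0.1743,0.11,0]' 60; python3 -m crank '[60,0,0,0,0,60,0,0,0,0]'; python3 -c "
from h import *
for c in('top','side'):
    im=optics.grab_frame(c); np.save(f'pics/{c}15.npy',im)
o=ctrl.get_obs(); print(o['position'],o['tool_rot'],o['ft_force'],o['opening'])
t=np.load('pics/top15.npy');s=np.load('pics/side15.npy')
cv2.imwrite('pics/v14.png',np.hstack([cv2.resize(a,None,fx=4.4,fy=4.4,interpolation=cv2.INTER_CUBIC) for a in(t[125:215,170:260],s[110:200,205:295])]))
"
```

```text
clock: 51.15
position: [0.4795, 0.3465, 0.1874]
tool_rot: [3.142, -0.001, 0.062]
ft_force: [-0.3, -0.3, 1.0]
opening: 0.0513
clock: 51.32
position: [0.4802, 0.3453, 0.1873]
tool_rot: [3.142, -0.0, 0.059]
ft_force: [0.2, -0.2, 0.5]
opening: 0.0511
[0.48014734 0.34530981 0.18726056] [ 3.14152364e+00 -5.06284909e-06  5.94570454e-02] [-0.71133382  0.42937849 -0.60049708] 0.05117847254162432
```

View pics/v14.png

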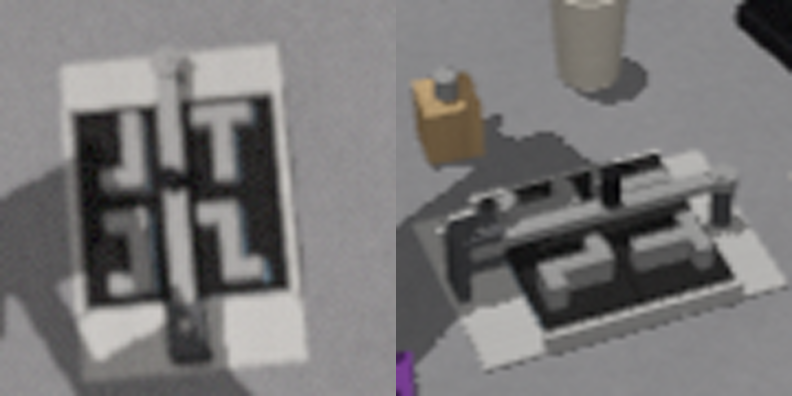

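```bash
python3 -m crank '[60,-0.0013,0,-0.04,0,60,-0.0013,0,-0.08,0,60,-0.0013,0,-0.1,0,60,-0.0013,0,-0.114,0,60,-0.0013,0,-0.114,0,10,-0.0013,0,-0.114,0,10,-0.0013,0,-0.114,0,10,-0.0013,0,-0.114,0,10,-0.0013,0,-0.114,0,10,-0.0013,0,-0.114,0,10,-0.0013,0,-0.114,0,10,-0.0013,0,-0.114,0,10,-0.0013,0,-0.114,0]' 60;  python3 -c "
from h import *
o=ctrl.get_obs(); print(o['position'],o['tool_rot'],o['ft_force'],o['opening'])
g=cv2.cvtColor(np.load('pics/top15.npy'),cv2.COLOR_BGR2GRAY); print(g[193:209,205:221]); print(pix('top',[212.7,199.5],.069), proj('top',[[.4585,.1593,.069]]))"
```

```text
clock: 52.5
position: [0.4799, 0.3465, 0.0754]
tool_rot: [-3.141, -0.004, 0.062]
ft_force: [1.1, -2.9, 6.2]
opening: 0.0192
[0.47992143 0.34653802 0.07540951] [-3.1410931  -0.00403396  0.06157109] [ 1.066148   -2.90486795  6.20927183] 0.019211704802589304
[[ 95  86  52  50  68  85 108 143 144 102  82  88 106 122 126 141]
 [163 155  98  62  61  67  79 103 109 101  93 101 118 124 129 146]
 [195 188 126  64  53  53  63  79  97 101  96  93 113 123 124 148]
 [201 192 138  72  55  56  56  70  83  96  91  81 114 123 125 145]
 [199 189 138  76  54  65  78  87  87  88  91  83 117 123 122 142]
 [193 175 125  68  50  72 101 109  88  89  89  84 108 120 124 144]
 [178 143 103  63  57  69  96 103  82  70  88  87 104 119 122 146]
 [148 122 100  70  56  64  76  78  64  63  86  83  97 116 126 144]
 [130 118 100  66  50  57  57  66  54  60  76  79  94 118 124 145]
 [127 121  99  72  56  53  58  51  51  56  62  65  91 115 123 144]
 [124 122 106  77  54  57  56  54  54  49  55  54  82 113 120 135]
 [127 124 108  72  50  52  54  54  53  56  52  45  64 103 119 124]
 [125 123 113  77  52  53  47  51  47  48  46  44  48  87 117 122]
 [126 126 119  92  59  43  39  44  44  46  45  45  54  92 115 122]
 [124 124 121 106  78  61  58  60  60  68  67  76  83 106 118 123]
 [124 124 122 117 108 100  92  96  91  93  89  96 100 109 113 111]]
[[0.4522334  0.15608114 0.069     ]] [[211.73965092 197.67746961]]
```

```bash
python3 -m crank '[10,0,0,0.01,0,10,0,0,0.02,0,10,0,0,0.04,0,10,0,0,0.07,0,10,0,0,0.1,0,10,0,0,0.11,0,10,-0.019,-0.1872,0.11,0,10,-0.019,-0.1872,0.11,0,10,-0.019,-0.1872,0.11,0,10,-0.019,-0.1872,0.11,0,10,-0.019,-0.1872,0.11,0,10,-0.019,-0.1872,0.11,0,10,-0.019,-0.1872,0.11,0,10,-0.019,-0.1872,0.09,0,10,-0.019,-0.1872,0.075,0,10,-0.019,-0.1872,0.075,0,10,-0.019,-0.1872,0.075,0,10,-0.019,-0.1872,0.075,0]' 60;  python3 -c "
from h import *
for c in('top','side'):
    im=optics.grab_frame(c); np.save(f'pics/{c}16.npy',im)
o=ctrl.get_obs(); print(o['position'],o['tool_rot'],o['ft_force'],o['opening'])
s=np.load('pics/side16.npy')
cv2.imwrite('pics/v15.png',cv2.resize(s[120:190,200:270],None,fx=8,fy=8,interpolation=cv2.INTER_CUBIC))
"
```

```text
clock: 54.0
position: [0.4596, 0.1603, 0.1489]
tool_rot: [-3.141, -0.001, 0.063]
ft_force: [-0.2, -0.2, -1.3]
opening: 0.0196
[0.46003337 0.15993178 0.14941262] [-3.14114456e+00 -2.13346339e-03  6.23470760e-02] [ 0.32039472 -0.462674   -0.10923908] 0.01927544435090783
```

```bash
python3 -m crank '[10,0.001,-0.0005,0,0,10,0.001,-0.0005,-0.005,0,10,0.001,-0.0005,-0.01,0,10,0.001,-0.0005,-0.016,0,10,0.001,-0.0005,-0.016,0,10,0.001,-0.0005,-0.016,0]'; python3 -c "
from h import *
o=ctrl.get_obs(); print(o['position'],o['tool_rot'],o['ft_force'],o['wrist_torque'],o['opening'])"
```

```text
clock: 54.6
position: [0.4599, 0.1586, 0.1316]
tool_rot: [-3.141, 0.001, 0.061]
ft_force: [0.8, 0.3, -0.6]
opening: 0.0192
[0.45992463 0.15863963 0.13162315] [-3.14135624e+00  7.32849831e-04  6.11179796e-02] [ 0.83978074  0.26615733 -0.57635846] [ 0.13223266 -0.15255931  0.05035701] 0.01923865366653427
```

```bash
python3 -m crank '[10,0.0003,0.0005,-0.005,0,10,0.0003,0.0005,-0.01,0,10,0.0003,0.0005,-0.015,0,10,0.0003,0.0005,-0.015,0,10,0.0003,0.0005,-0.015,0]'; python3 -m crank '[10,0,0,-0.004,0,10,0,0,-0.008,0,10,0,0,-0.013,0,10,0,0,-0.013,0,10,0,0,-0.013,0]'; python3 -c "
from h import *
o=ctrl.get_obs(); print(o['position'],o['tool_rot'],o['ft_force'],o['wrist_torque'],o['opening'])"
```

```text
clock: 55.02
position: [0.4603, 0.1591, 0.1168]
tool_rot: [3.142, 0.0, 0.061]
ft_force: [1.1, 0.4, -0.9]
opening: 0.0196
clock: 55.43
position: [0.4604, 0.1591, 0.1039]
tool_rot: [3.142, 0.0, 0.061]
ft_force: [1.9, -0.0, -1.6]
opening: 0.0193
[0.46037939 0.15909481 0.10385911] [3.14154275e+00 2.82853729e-04 6.13592861e-02] [ 1.87705846 -0.00682225 -1.57498234] [ 0.02434472 -0.26561992 -0.01382381] 0.019328464369647955
```

Tip is at the lower plate with no resistance. Down the remaining 13 mm.

```bash
python3 -m crank '[10,0,0,-0.004,0,10,0,0,-0.008,0,10,0,0,-0.012,0,10,0,0,-0.015,0,10,0,0,-0.015,0,10,0,0,-0.015,0]'; python3 -c "
from h import *
o=ctrl.get_obs(); print(o['position'],o['tool_rot'],o['ft_force'],o['wrist_torque'],o['opening'])"
```

```text
clock: 55.93
position: [0.4609, 0.1592, 0.0903]
tool_rot: [3.141, -0.0, 0.062]
ft_force: [-1.8, -1.1, 8.3]
opening: 0.0194
[0.46086357 0.15915624 0.09027318] [ 3.14142201e+00 -4.02281363e-04  6.15889125e-02] [-1.81588246 -1.11882294  8.34246961] [-0.07161717  0.2557592   0.02637323] 0.019425659257316895
```

```bash
python3 -m crank '[40,0,0,0.001,0,60,0,0,0.001,0,60,0,0,0.001,0,60,0,0,0.001,0,60,0,0,0.001,0,60,0,0,0.03,0,60,0,0,0.07,0,60,0,0,0.12,0,60,0.02,0.18,0.12,0,60,0.02,0.18,0.12,0,60,0.02,0.18,0.12,0,60,0.02,0.18,0.12,0,60,0.02,0.18,0.12,0,60,0.02,0.18,0.12,0,60,0.02,0.18,0.12,0]'
python3 - <<'E'
from h import *
I={c:optics.grab_frame(c) for c in('top','side')}
for c in I: np.save(f'pics/{c}17.npy',I[c])
S=dict(tee=(.607,.1312),zed=(.5275,.1255),yoke=(.5225,.1972),angle=(.602,.2025))
import h
h.feat=lambda im,k: -im.sum(2).astype(float) if k=='part' else im[...,0]
for n,p in S.items():
    print(n,*[np.round(fit(c,I[c],n,(p[0],p[1]+d,.064),'part',z0=.010),4) for c,d in(('top',0),('side',-.003))])
for c in I:
  for n in('pin_head','bar_knob'):
    for e in optics.look_for(c,n)[:2]: print(n,c,np.round(e['point'],1),round(e['p'],2))
# same-view comparison with start pictures (pin home, bar shut at the start)
for c,(u,v) in(('top',(211,197)),('side',(224,156))):
    a=np.load(f'pics/{c}0.npy'); b=I[c]
    w=a[v-6:v+7,u-6:u+7].astype(np.float32).mean(2); r=cv2.matchTemplate(b[v-12:v+13,u-12:u+13].astype(np.float32).mean(2),w,cv2.TM_CCOEFF_NORMED)
    _,m,_,l=cv2.minMaxLoc(r); print('pin patch',c,round(m,3),np.array(l)-6)
print(ctrl.get_obs()['position'],ctrl.get_obs()['ft_force'])
E
```

```text
clock: 57.18
position: [0.4799, 0.3395, 0.2086]
tool_rot: [3.14, 0.001, 0.063]
ft_force: [0.4, -1.2, 0.3]
opening: 0.0513
tee [0.6046 0.133  0.0287 0.5606] [0.6155 0.1363 0.026  0.7471]
zed [0.5295 0.1272 0.0788 0.1656] [0.533  0.1269 0.0358 0.3929]
yoke [0.5233 0.2012 0.0809 0.4702] [0.5224 0.1977 0.0802 0.6812]
angle [ 0.5998  0.2066 -0.006   0.5792] [0.6017 0.1968 0.2222 0.953 ]
bar_knob top [208.6 167.9] 0.58
pin_head side [222.5 160.2] 0.53
pin_head side [327.8 312.9] 0.19
bar_knob side [259.9 153.1] 0.72
bar_knob side [254.  155.2] 0.59
pin patch top 0.806 [ 0 -1]
pin patch side 0.6 [-6 -3]
[0.48052358 0.33789074 0.20922164] [-0.29667714 -0.86693078  0.56188449]
```

```bash
python3 -m crank '[60,-0.02,-0.3,0.05,0,60,-0.02,-0.3,0.05,0,60,-0.02,-0.3,0.05,0,60,-0.02,-0.3,0.05,0,60,-0.02,-0.3,0.05,0,60,-0.02,-0.3,0.05,0,60,-0.02,-0.3,0.05,0,60,-0.02,-0.3,0.05,0,60,-0.319,-0.888,0.05,0,60,-0.319,-0.888,0.05,0,60,-0.319,-0.888,0.05,0,60,-0.319,-0.888,0.05,0,60,-0.319,-0.888,0.05,0,60,-0.319,-0.888,0.05,0,60,-0.319,-0.888,0.05,0,60,-0.319,-0.888,0.05,0,60,-0.319,-0.888,0.05,0,60,-0.319,-0.888,0.05,0,60,-0.319,-0.888,0.05,0,60,-0.319,-0.888,0.05,0]'; python3 -m crank '[60,-0.02,-0.1,-0.01,13,60,-0.02,-0.1,-0.01,13,60,-0.02,-0.1,-0.01,13,60,-0.02,-0.1,-0.01,13,60,-0.02,-0.1,-0.01,13,60,-0.02,-0.1,-0.01,13]'
cat > m4.py <<'E'
from h import *
I={c:optics.grab_frame(c) for c in('top','side')}
for c in I: np.save(f'pics/{c}18.npy',I[c])
for c,nm,(u,v),R in(('top','pin',(211,197),6),('side','pin',(224,156),6),('top','knob',(209,165),5),('side','knob',(254,155),5),('side','hinge+bar',(275,150),8)):
    a=np.load(f'pics/{c}0.npy'); b=I[c]
    w=a[v-R:v+R+1,u-R:u+R+1].astype(np.float32).mean(2); r=cv2.matchTemplate(b[v-R-6:v+R+7,u-R-6:u+R+7].astype(np.float32).mean(2),w,cv2.TM_CCOEFF_NORMED)
    _,m,_,l=cv2.minMaxLoc(r); print(nm,c,round(m,3),np.array(l)-6)
# parts home: grey steel replaces blue where cutouts were; residual blue margin
for n,p,ax in(('tee',(.6069,.1312),0),('zed',(.5275,.1255),0),('yoke',(.5225,.1970),0),('angle',(.6023,.2022),0)):
    out=[]
    for z0 in(.010,.022):
        uv=proj('top',[[p[0],p[1],.025]])[0]; u0,v0=int(uv[0])-14,int(uv[1])-14
        m=render('top',n,(*p,.064),'part',(u0,v0,28,28),z0); F=I['top'][v0:v0+28,u0:u0+28].mean(2)
        out.append(round(float(np.corrcoef(m.ravel(),F.ravel())[0,1]),3))
    print(n,'corr home/unseated',out)
print(ctrl.get_obs()['position'])
E
python3 m4.py
```

```text
clock: 59.15
position: [0.2316, -0.4083, 0.2596]
tool_rot: [3.141, -0.0, 0.059]
ft_force: [0.9, -0.6, 0.2]
opening: 0.0512
clock: 59.65
position: [0.2135, -0.5057, 0.2491]
tool_rot: [-3.14, -0.0, 0.288]
ft_force: [-0.0, -0.2, 0.6]
opening: 0.0513
pin top 0.974 [0 0]
pin side 0.756 [-1  0]
knob top 0.962 [0 0]
knob side 0.759 [0 0]
hinge+bar side 0.955 [0 0]
tee corr home/unseated [0.306, 0.343]
zed corr home/unseated [0.44, 0.444]
yoke corr home/unseated [0.447, 0.444]
angle corr home/unseated [0.231, 0.282]
[ 0.21406236 -0.50535492  0.2495351 ]
```

```bash
python3 -c "
from rig import job
print(job.job_done())"
```

```text
the job is handed in; nothing more can be done
None
```

The kit is packed and the job is handed in, at about 60 s of the 208 s. No verdict was reported.

I stood the pin in the wooden stand and swung the bar to about 1.69 rad. All four parts were present, and I pressed tee, zed, yoke and angle into their cutouts. Then I shut the bar and pushed the pin back through fork and eye. The angle bracket had been knocked aside early on, so I measured it again before gripping it. The tee took a short search along x before it dropped into its cutout.

**What the last checks showed**
- **Depth of parts:** each part bottomed out within about 0.5 mm of full depth by tool height. The pictures before and after closing the bar showed all four in their own cutouts.
- **Bar:** it reached its stop with about 5 N of push. In both views the knob matches its position in the starting pictures, though the side match was weak (0.76).
- **Pin:** the head came down on the fork with about 8 N, at the expected height. The top view matches the start (correlation 0.97).
- **Robot:** clear of everything at hand-in.

**Checks that failed or disagreed**
- **Pin, side view:** the patch matched weakly (0.76, 1 pixel off). The yoke now behind the pin is probably the cause.
- **Parts from pictures:** the final fits for the seated parts were too low in contrast to use. Their correlations could not tell seated from unseated, so the depth rests on tool height and contact force.
- **Last close-up:** the picture limit stopped me viewing the pin above the fork, so I guided that insertion by force and pose.

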